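Load and secure the shaker under isolation

ROBOT

A 6-joint arm with a two-finger parallel gripper is mounted at the origin on a cart in front of the work surface, level with it; the furniture and walls round the work are solid. World frame = base frame: x ahead of the robot, y to its left, z up, the work surface at z = 0. Lengths are in m, angles in rad, forces in N, time in s.
With the tool pointing down it reaches from about 0.35 to 0.975 m from the base axis. Payload 4.9 kg.
Tool frame: the origin (TCP) lies at the very end of the fingers, on their centre line; the grasp point (between the pads) lies 19 mm behind it; z points along the fingers, y is the line along which they close (so a half turn about z gives the same grasp; the last joint's range is limited). The gripper opens to 85 mm and grips with 20 to 120 N. Pads are 22 mm wide; open, the fingers measure 114 mm over their backs; the gripper's body (76 mm by 85 mm) begins 54 mm behind the grasp point. The pads swing forward as they close: fully open they stand 13 mm farther back than shut.
Start: joints at [1.05, 0.053, 1.613, -0, 1.476, -0.119], TCP at [0.244, 0.575, 0.231] pointing down, gripper open.
Joint ranges: [-3.01, 3.01], [-1.01, 2.22], [0.06, 2.58], [-1.02, 4.17], [0.09, 2.62], [-3.14, 3.14]. Speed limits (rad/s): [2.57, 2.57, 3.14, 3.14, 3.14, 3.14].

INTERFACE

Orientations are given as a rotation vector (axis times angle).
In Python, from station import ctrl gives the robot as it stands.
- The arm moves only by the shell command python3 -m crank 'ROWS' [OPENING] [FORCE]. ROWS is text: rows parted by semicolons, each of 4 numbers parted by spaces: the shift along the world's x, y, z in units of 0.5 m (1.0 is 0.5 m), then the turn about the world's z in units of 90 degrees (1.0 is 90 degrees). In form: x y z turn; .... A call has exactly 5 rows; each row shifts and turns the commanded pose from where the row before left it; what a row does not reach is not made up. A row lasts 1/12 s, in which the tool goes at most 41.7 mm and 7.16 degrees, less where a joint would pass 70% of its speed; a pose out of reach is approached as far as the arm can. A call with a number of a shift or a turn outside -1 to 1 is refused whole. A call with a gripper value outside its range is refused whole. OPENING is the opening in per cent of the stroke, from 0 (shut) to 100 (fully open), set as the call begins (- or left out, the last holds). The fingers move at their own pace and stop on an object; FORCE is the grip in N (left out, the last holds). Time passes only in rows, so rows that do not move let the fingers close, or fill a call up. It gives the time, the measured TCP pose, the force, the opening and the grip force at its end, in the units of the state.
- ctrl.get_obs(): the state, without advancing time (a new reading comes with each control period).
- ctrl.get_image(name): name is "side" or "top" or "wrist"; returns (picture, depth): 420x560x3 uint8, red, green, blue; 420x560 float32, m along the optical axis (not along the pixel's ray), 0 where there is no reading.
- ctrl.get_calibration(name): a dict with "fx", "fy", "cx", "cy" (pixels), "extrinsics" (4x4, takes a point from world to camera coordinates). Camera axes: x right, y down, z forward; pixel columns grow to the right and rows downward; lengths in m; the calibration is good to about 2 mm. A picture is of the moment at which its call begins: read the wrist's pose just before it. get_calibration takes no time and is no camera call; for the wrist camera it gives the pose at the moment of the call.
- ctrl.finish_job(): hands the job in; it is judged then, once.
The state is a dict: "t": time; "q": joint angles; "dq": joint speeds; "effort": joint torques, N m; "tool_pos": TCP position; "tool_rot": TCP orientation; "contact_force": force on the tool from outside, world axes, zero at the start; "wrist_torque": the same for the moment, N m; "opening": finger opening in m; "grip_force": force on a finger pad.
Only numpy, scipy, OpenCV 4.12 (cv2) and the standard library are available. Lean on these libraries where they do the work, as an engineer would, in place of code of your own. Each camera call takes 0.05 s, during which the arm holds its last target. There are 200 camera calls.

TASK

Turn the shaker's power isolator off before anything else, stand every jar from the bench mat upright in the shaker's tray, and tighten the tray's four wing knobs clockwise in two rounds, each round going crosswise (one knob, then the one diagonally opposite, then the other diagonal): the first round takes all four to about half-way, the second takes all four to the stop. Only when every jar is in the tray and all four knobs are fully tight, turn the isolator back on.

Things in the scene. Friction and masses are not known exactly. Their poses are not given: they have to be found in the camera images.
- tray_floor (a point): Centre of the tray floor, 61 mm above the bench, on the fixed white orbital shaker (platform 235 x 245 mm, top at 58 mm). x to the shaker's back, y to its left, z up. The steel tray is 150 (x) by 160 mm (y) inside, rim 8 mm above its floor, wall 3 mm. The mat with the jars is on one side of the shaker, the isolator on the other, either way round. The shaker stays still when powered.
- isolator_grip (a point): Middle of the black grip bar on the rotary power isolator (grey box 100 x 94 x 57 mm), on its vertical axis, 94 mm above the bench. The bar is 60 mm long (this point's y), 14 mm thick (x) and reaches from 66 to 106 mm above the bench; z up. Below it is a disc of 48 mm diameter, top at 68 mm. Grip it across its thickness from above.
- isolator_handle (a joint): Angle of the isolator handle: 0 = off (bar across the box, in line with the white dot), 1.57 = on (bar front to back, in line with the white dash). Grows clockwise seen from above. A spring detent (up to about 0.12 N m) holds it at either end; past half-way the spring snaps it on to the other end by itself once released.
- grip_fl (a point): Middle of the black wing of the front left hold-down knob (front = panel side, towards the robot; left as the robot sees it), on its vertical axis, 103 mm above the bench. Wing 42 mm long (this point's x), 12 mm thick (y), from 92 to 114 mm above the bench; below it a 12 mm stem and, at 63 mm, a clamp foot. It stands 98 mm (x) and 103 mm (y) from the tray centre.
- knob_fl (a joint): Angle of the front left knob: starts loose, between 0 and 0.15; grows as it is turned clockwise seen from above (tightened); hard stop = fully tight at 1.8; half-way is 0.9. Friction (0.08 N m) keeps it where it is left.
- grip_fr (a point): Middle of the black wing of the front right hold-down knob (front = panel side, towards the robot; left as the robot sees it), on its vertical axis, 103 mm above the bench. Wing 42 mm long (this point's x), 12 mm thick (y), from 92 to 114 mm above the bench; below it a 12 mm stem and, at 63 mm, a clamp foot. It stands 98 mm (x) and 103 mm (y) from the tray centre.
- knob_fr (a joint): Angle of the front right knob: starts loose, between 0 and 0.15; grows as it is turned clockwise seen from above (tightened); hard stop = fully tight at 1.8; half-way is 0.9. Friction (0.08 N m) keeps it where it is left.
- grip_bl (a point): Middle of the black wing of the back left hold-down knob (front = panel side, towards the robot; left as the robot sees it), on its vertical axis, 103 mm above the bench. Wing 42 mm long (this point's x), 12 mm thick (y), from 92 to 114 mm above the bench; below it a 12 mm stem and, at 63 mm, a clamp foot. It stands 98 mm (x) and 103 mm (y) from the tray centre.
- knob_bl (a joint): Angle of the back left knob: starts loose, between 0 and 0.15; grows as it is turned clockwise seen from above (tightened); hard stop = fully tight at 1.8; half-way is 0.9. Friction (0.08 N m) keeps it where it is left.
- grip_br (a point): Middle of the black wing of the back right hold-down knob (front = panel side, towards the robot; left as the robot sees it), on its vertical axis, 103 mm above the bench. Wing 42 mm long (this point's x), 12 mm thick (y), from 92 to 114 mm above the bench; below it a 12 mm stem and, at 63 mm, a clamp foot. It stands 98 mm (x) and 103 mm (y) from the tray centre.
- knob_br (a joint): Angle of the back right knob: starts loose, between 0 and 0.15; grows as it is turned clockwise seen from above (tightened); hard stop = fully tight at 1.8; half-way is 0.9. Friction (0.08 N m) keeps it where it is left.
- jar_1_mid (a point): Centre (half-way up) of a squat capped sample jar, 38 mm diameter, 36 mm tall, about 50 g; z is its axis, up when upright. It stands at the start on the black bench mat (150 x 140 x 3 mm), its axis at least 60 mm from those of the other jars. Two to four of the jars are there; absent ones read None.
- jar_2_mid (a point): Centre (half-way up) of a squat capped sample jar, 38 mm diameter, 36 mm tall, about 50 g; z is its axis, up when upright. It stands at the start on the black bench mat (150 x 140 x 3 mm), its axis at least 60 mm from those of the other jars. Two to four of the jars are there; absent ones read None.
- jar_3_mid (a point): Centre (half-way up) of a squat capped sample jar, 38 mm diameter, 36 mm tall, about 50 g; z is its axis, up when upright. It stands at the start on the black bench mat (150 x 140 x 3 mm), its axis at least 60 mm from those of the other jars. Two to four of the jars are there; absent ones read None.
- jar_4_mid (a point): Centre (half-way up) of a squat capped sample jar, 38 mm diameter, 36 mm tall, about 50 g; z is its axis, up when upright. It stands at the start on the black bench mat (150 x 140 x 3 mm), its axis at least 60 mm from those of the other jars. Two to four of the jars are there; absent ones read None.
Mind the look-alikes: they are no part of the job. Leave any orange look-alike of the part that bears jar_4_mid alone.

How it is judged:
By the outcome, as a careful person would: the job done as asked, in the order asked, and still so for the second after the job is handed in, with the robot touching nothing.
Of jar_1, jar_2, jar_3, jar_4 only 2 to 4 are there at a start; the rules pass over those that are not, and their reading is None.
At some moment in a run one of jar_1, jar_2, jar_3, jar_4 may be knocked a few centimetres aside while the robot is not near it.
Once in a run the grip may slacken for a moment while it holds something.
It also fails if it takes over 210 s, if anything falls off the work surface, if the arm or the gripper's body presses on something with over 40 N, if the wrist force passes 120 N, or if a joint passes its speed limit or range.

## Working session

There is one attempt and no reset: what is moved stays moved. The work goes in short steps, Python scripts to look and compute and a shell command to move; the robot and the scene stay as the last step left them, time stands still between calls to the robot, and variables do not carry over. Pictures are saved under pics/ and viewed, at most 14 in all, crops included, and the job is handed in when it is done.

```bash
ls; mkdir -p pics; cat > h.py <<'E'
from station import ctrl
import numpy as np, cv2
from scipy.spatial.transform import Rotation as R
def snap(name,fn,crop=None,scale=1):
    c=ctrl.get_calibration(name); im,d=ctrl.get_image(name)
    np.savez('pics/'+fn+'.npz',im=im,d=d,E=c['extrinsics'],K=[c['fx'],c['fy'],c['cx'],c['cy']])
    save(fn,fn,crop,scale)
def save(src,fn,crop=None,scale=1):
    im=np.load('pics/'+src+'.npz')['im']
    if crop: im=im[crop[1]:crop[3],crop[0]:crop[2]]
    im=cv2.resize(im,None,fx=scale,fy=scale,interpolation=cv2.INTER_CUBIC)
    cv2.imwrite('pics/'+fn+'.png',im[...,::-1])
def px(src,u,v,z=None):
    "world point at pixel: from depth, or on plane z"
    f=np.load('pics/'+src+'.npz'); fx,fy,cx,cy=f['K']; E=f['E']
    ray=np.array([(u-cx)/fx,(v-cy)/fy,1.]); Rm=E[:3,:3]; o=-Rm.T@E[:3,3]; w=Rm.T@ray
    if z is None: return o+w*f['d'][int(round(v)),int(round(u))]
    return o+w*(z-o[2])/w[2]
def proj(src,p):
    f=np.load('pics/'+src+'.npz'); fx,fy,cx,cy=f['K']; q=f['E']@np.append(p,1)
    return np.array([fx*q[0]/q[2]+cx, fy*q[1]/q[2]+cy])
def st():
    o=ctrl.get_obs(); T=R.from_rotvec(o['tool_rot']).as_matrix()
    print('t',round(o['t'],2),'pos',np.round(o['tool_pos'],4),'yaw of tool y',round(float(np.degrees(np.arctan2(T[1,1],T[0,1]))),1),'z',np.round(T[:,2],3),'F',np.round(o['contact_force'],1),'M',np.round(o['wrist_torque'],2),'open',round(o['opening'],4),'grip',round(o['grip_force'],1),'q',np.round(o['q'],2))
E
python3 - <<'E'
from h import *
st(); snap('top','top0',scale=1.42)
E
```

```text
pics
t 0.0 pos [0.2441 0.5747 0.23  ] yaw of tool y 67.0 z [-0.001 -0.002 -1.   ] F [-0.5 -1.1  0.2] M [0.   0.02 0.05] open 0.0852 grip 0.0 q [ 1.05  0.05  1.61 -0.    1.48 -0.12]
```

View pics/top0.png

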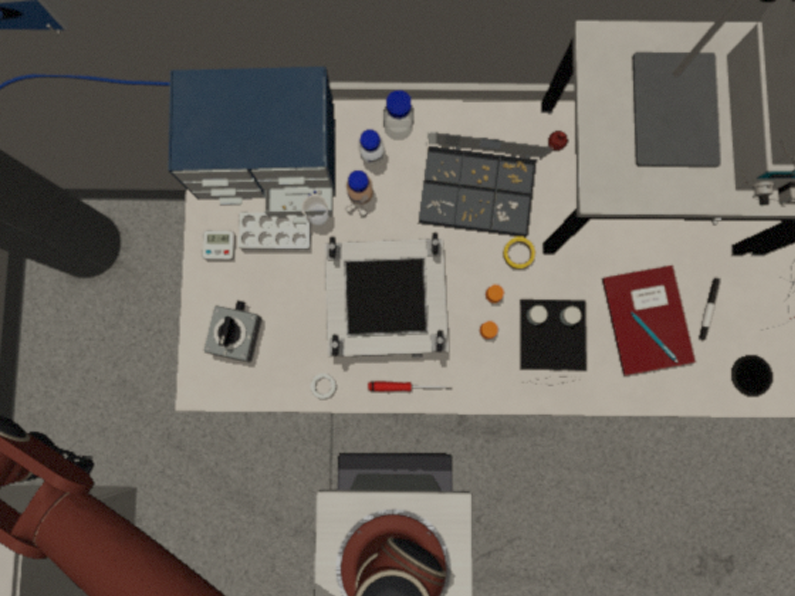

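The top view shows the isolator at about (232,332), the shaker with its tray at (386,296) and knobs at (333,248), (435,244), (335,344) and (440,341). The mat at (553,335) holds two white jars at (538,315) and (571,316). Two orange look-alikes at (495,294) and (488,330) are off the mat, so I'll leave them alone. Next is an enlarged crop to confirm.

```bash
python3 - <<'E'
from h import *
save('top0','c1',(140,160,320,260),4.4); save('top0','c2',(290,160,430,270),5)
for n,u,v in [('iso',232,332),('fl',335,344),('fr',440,341),('bl',333,248),('br',435,244),('j1',538,315),('j2',571,316),('tray',386,296),('mat',553,350)]:
    print(n,np.round(px('top0',u/1.42,v/1.42),3))
E
```

```text
iso [0.471 0.331 0.071]
fl [0.445 0.119 0.121]
fr [ 0.454 -0.086  0.108]
bl [0.636 0.127 0.119]
br [ 0.646 -0.075  0.116]
j1 [ 0.515 -0.292  0.039]
j2 [ 0.515 -0.361  0.035]
tray [0.549 0.022 0.062]
mat [ 0.446 -0.329  0.004]
```

View pics/c1.png

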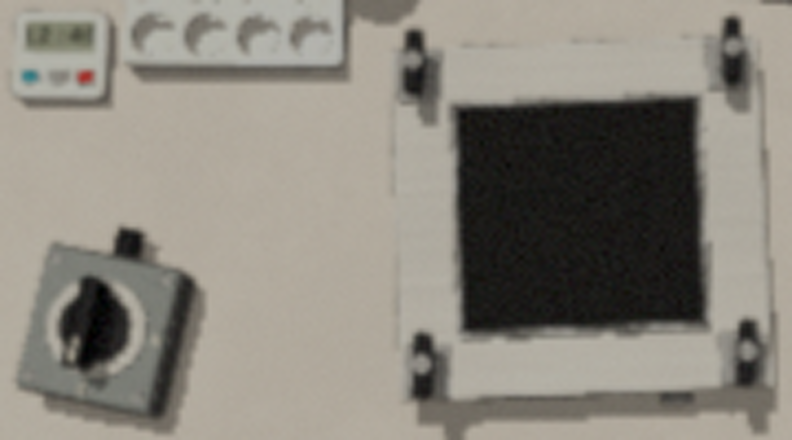

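View pics/c2.png

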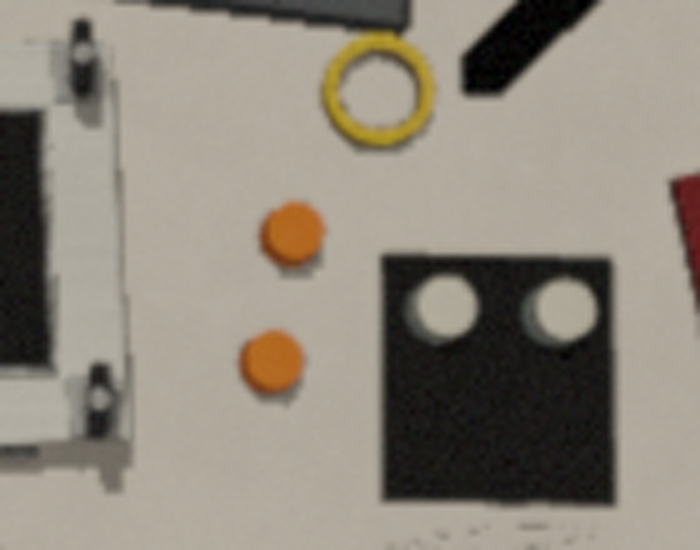

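The crops confirm two white jars on the mat at (445,307) and (567,310) in c2; the orange ones are off it. The isolator box is yawed about 12° clockwise, and the knob wings run nearly front to back. I'll go to the isolator first.

```bash
python3 -m crank '.05 -.06 .01 0;.05 -.06 .01 0;.05 -.06 .01 0;.05 -.06 .01 0;.05 -.06 .01 0' 100 60; python3 -m crank '.05 -.06 .01 0;.05 -.06 .01 0;.05 -.06 .01 0;.05 -.06 0 0;0 0 0 0'; python3 -c "
from h import *
st(); snap('wrist','w1'); st()"
```

```text
t: 0.47
tool_pos: [0.3698, 0.4235, 0.2557]
tool_rot: [-0.626, -3.078, 0.002]
contact_force: [1.2, 0.8, -0.5]
opening: 0.0854
grip_force: 0.0
t: 0.88
tool_pos: [0.4728, 0.3004, 0.271]
tool_rot: [0.637, 3.074, -0.003]
contact_force: [0.3, 1.0, -0.2]
opening: 0.0852
grip_force: 0.0
t 0.88 pos [0.4728 0.3004 0.271 ] yaw of tool y 66.6 z [ 0.001 -0.003 -1.   ] F [ 0.3  1.  -0.2] M [ 0.04  0.03 -0.04] open 0.0852 grip 0.0 q [ 0.43 -0.12  1.72 -0.    1.55 -0.73]
t 0.93 pos [0.471  0.3026 0.2706] yaw of tool y 66.7 z [-0.001 -0.001 -1.   ] F [-1.3  0.3  0.7] M [ 0.    0.01 -0.02] open 0.085 grip 0.0 q [ 0.44 -0.12  1.72 -0.    1.55 -0.73]
```

View pics/w1.png

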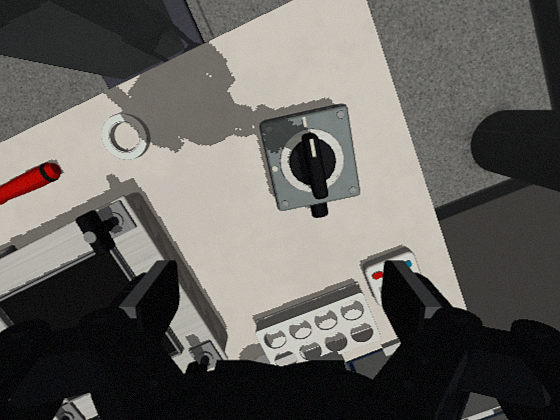

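The isolator bar runs from (309,138) to (319,197), in line with the dash at (304,121), so it is on; the box centre is near (309,157). The front left knob's wing is at about (97,230). Now converting these.

```bash
python3 - <<'E'
from h import *
a=px('w1',309,138,.106);b=px('w1',319,197,.106);c=px('w1',314,167,.106)
d=px('w1',304,121,.057);e=px('w1',319,212,.05)
print(a,b,c,np.linalg.norm(a-b),np.degrees(np.arctan2(*(a-b)[1::-1])),np.round(d,3),np.degrees(np.arctan2(*(d-e)[1::-1])))
f=np.load('pics/w1.npz');E=f['E']
v,u=np.mgrid[90:220,250:370]; P=np.array([px('w1',i,j) for i,j in zip(u.ravel(),v.ravel())])
m=(P[:,2]>.09)&(P[:,2]<.115); Q=P[m][:,:2]; print(m.sum(),Q.mean(0),P[m][:,2].mean()); rect=cv2.minAreaRect(Q.astype(np.float32)*1000);print(rect)
m=(P[:,2]>.05)&(P[:,2]<.06);print('box',cv2.minAreaRect(P[m][:,:2].astype(np.float32)*1000))
E
```

```text
[0.44125237 0.34061902 0.106     ] [0.49486529 0.32888796 0.106     ] [0.46699974 0.33506236 0.106     ] 0.0548813590565169 167.65761122593779 [0.429 0.345 0.057] 167.5407292046603
1007 [0.46670299 0.33608296] 0.1047209679711038
((468.4115295410156, 336.1701354980469), (14.081485748291016, 60.014183044433594), 78.4923324584961)
box ((468.50238037109375, 336.1424560546875), (90.63260650634766, 96.09405517578125), 78.49361419677734)
```

```bash
python3 -m crank '0 .03 0 .06;0 .03 0 .06;-.005 .007 -.06 .011;0 0 -.06 0;0 0 0 0' 60 60; python3 -c "
from h import *
st()"
```

```text
t: 1.35
tool_pos: [0.4624, 0.338, 0.2035]
tool_rot: [-0.303, -3.116, 0.011]
contact_force: [-1.0, -2.0, -2.0]
opening: 0.0512
grip_force: 0.0
t 1.35 pos [0.4624 0.338  0.2035] yaw of tool y 78.9 z [-0.011 -0.006 -1.   ] F [-1. -2. -2.] M [-0.09  0.05 -0.  ] open 0.0512 grip 0.0 q [ 0.5  -0.04  1.76  0.    1.44 -0.88]
```

```bash
python3 -m crank '0 0 0 0;0 0 -.06 0;0 0 -.06 0;0 0 -.06 0;0 0 0 0'; python3 -m crank '0 0 -.04 0;0 0 -.035 0;0 0 0 0;0 0 0 0;0 0 0 0'; python3 -c "
from h import *
st()"
```

```text
t: 1.77
tool_pos: [0.4639, 0.3374, 0.1167]
tool_rot: [-0.306, -3.119, 0.008]
contact_force: [-0.7, -0.5, -1.7]
opening: 0.0517
grip_force: 0.0
t: 2.18
tool_pos: [0.4684, 0.3396, 0.0868]
tool_rot: [0.307, 3.123, 0.003]
contact_force: [-0.2, -0.7, 0.2]
opening: 0.0511
grip_force: 0.0
t 2.18 pos [0.4684 0.3396 0.0868] yaw of tool y 78.8 z [ 0.003  0.002 -1.   ] F [-0.2 -0.7  0.2] M [0.04 0.03 0.02] open 0.0511 grip 0.0 q [ 0.5   0.07  1.84 -0.    1.22 -0.88]
```

```bash
python3 -m crank '0 -.007 -.02 0;0 0 0 0;0 0 0 0;0 0 0 0;0 0 0 0'; python3 -m crank '0 0 0 0;0 0 0 0;0 0 0 0;0 0 0 0;0 0 0 0' 0 60;python3 -c "
from h import *
st()"
```

```text
t: 2.6
tool_pos: [0.4671, 0.3353, 0.0741]
tool_rot: [0.307, 3.126, 0.0]
contact_force: [-0.1, -0.2, 0.7]
opening: 0.0515
grip_force: 0.0
t: 3.02
tool_pos: [0.4675, 0.3376, 0.0744]
tool_rot: [0.308, 3.125, 0.009]
contact_force: [1.4, 8.5, -2.2]
opening: 0.0132
grip_force: 60.5
t 3.02 pos [0.4675 0.3376 0.0744] yaw of tool y 78.7 z [ 0.002  0.006 -1.   ] F [ 1.4  8.5 -2.2] M [ 1.09 -0.21 -0.13] open 0.0132 grip 60.5 q [ 0.49  0.08  1.85  0.    1.2  -0.88]
```

```bash
for i in 1; do python3 -m crank '0 0 0 .068;0 0 0 .068;0 0 0 .068;0 0 0 .068;0 0 0 .068'|tail -3; done; python3 -m crank '0 0 0 .068;0 0 0 .068;0 0 0 .068;0 0 0 .068;0 0 0 .068';python3 -m crank '0 0 0 .068;0 0 0 .068;0 0 0 .068;0 0 0 .068;0 0 0 .068';  python3 -c "
from h import *
st()"
```

```text
contact_force: [2.4, 4.6, -1.3]
opening: 0.013
grip_force: 60.7
t: 3.85
tool_pos: [0.4681, 0.3361, 0.0744]
tool_rot: [-1.333, 2.84, 0.001]
contact_force: [4.0, 2.9, -1.7]
opening: 0.0129
grip_force: 60.6
t: 4.27
tool_pos: [0.4689, 0.3359, 0.0744]
tool_rot: [-2.033, 2.388, -0.002]
contact_force: [4.8, 1.4, -2.3]
opening: 0.0131
grip_force: 63.9
t 4.27 pos [0.4689 0.3359 0.0744] yaw of tool y 170.8 z [ 0.005  0.002 -1.   ] F [ 4.8  1.4 -2.3] M [ 0.34 -0.87 -1.08] open 0.0131 grip 63.9 q [ 0.49  0.08  1.85 -0.    1.2  -2.49]
```

```bash
python3 -m crank '0 0 0 0;0 0 0 0;0 0 .04 0;0 0 .08 0;0 0 .08 0' 60; python3 -m crank '0 0 .08 0;0 -.05 .08 0;0 -.07 0 -.07;0 -.07 0 -.07;0 0 0 0';  python3 -c "
from h import *
st(); snap('wrist','w2')
P=np.array([px('w2',i,j) for j in range(0,420,2) for i in range(0,560,2)])
m=(P[:,2]>.09)&(P[:,2]<.115)&(np.hypot(P[:,0]-.4685,P[:,1]-.336)<.05);print(m.sum(),cv2.minAreaRect(P[m][:,:2].astype(np.float32)*1000))"
```

```text
t: 4.68
tool_pos: [0.465, 0.3343, 0.1725]
tool_rot: [2.025, -2.394, -0.002]
contact_force: [1.8, -0.1, 0.1]
opening: 0.0513
grip_force: 0.0
t: 5.1
tool_pos: [0.4672, 0.2393, 0.2503]
tool_rot: [-1.744, 2.613, -0.004]
contact_force: [-0.1, -0.2, -1.2]
opening: 0.051
grip_force: 0.0
t 5.1 pos [0.4672 0.2393 0.2503] yaw of tool y 157.4 z [ 0.002 -0.002 -1.   ] F [-0.1 -0.2 -1.2] M [ 0.02  0.01 -0.01] open 0.051 grip 0.0 q [ 0.33 -0.2   1.82 -0.    1.52 -2.41]
226 ((468.9112548828125, 335.6940002441406), (59.47571563720703, 13.648797035217285), 78.9749984741211)
```

```bash
python3 -m crank '0 -.08 0 -.07;0 -.08 0 -.07;0 -.08 0 -.07;0 -.08 0 -.07;0 -.08 0 -.07' 100;  python3 -c "
from h import *
snap('wrist','w3'); st()"; python3 -m crank '0 -.08 0 -.07;0 -.08 0 -.07;0 -.08 0 -.07;0 -.08 0 -.07;0 -.08 0 -.07';python3 -c "
from h import *
snap('wrist','w4'); st()"; python3 -m crank '0 -.08 0 -.05;0 -.08 0 0;0 -.08 0 0;0 0 0 0;0 0 0 0'; python3 -c "
from h import *
snap('wrist','w5'); st()
a=[np.load('pics/w%d.npz'%i)['im'] for i in (3,4,5)]
cv2.imwrite('pics/m.png',cv2.resize(np.hstack([np.vstack(a[:2]),np.vstack([a[2],a[2]*0])]),(800,600))[...,::-1])"
```

```text
t: 5.57
tool_pos: [0.4665, 0.0424, 0.2489]
tool_rot: [0.977, -2.986, -0.001]
contact_force: [1.3, 0.7, 0.9]
opening: 0.0854
grip_force: 0.0
t 5.62 pos [0.4667 0.0361 0.2489] yaw of tool y 125.6 z [-0.001 -0.005 -1.   ] F [ 2.5 -3.8  1.5] M [-0.15 -0.08  0.06] open 0.0853 grip 0.0 q [-0.08 -0.35  1.94 -0.01  1.55 -2.27]
t: 6.03
tool_pos: [0.4669, -0.1578, 0.2489]
tool_rot: [-0.129, 3.139, 0.001]
contact_force: [0.2, 1.0, -0.0]
opening: 0.0852
grip_force: 0.0
t 6.08 pos [ 0.4666 -0.164   0.2488] yaw of tool y 94.2 z [-0.001 -0.005 -1.   ] F [-2.2 -5.4  0.3] M [-0.14  0.08  0.01] open 0.0856 grip 0.0 q [-0.49 -0.28  1.89 -0.    1.53 -2.13]
t: 6.5
tool_pos: [0.4671, -0.2775, 0.2483]
tool_rot: [0.01, -3.14, -0.003]
contact_force: [1.2, 1.0, 0.1]
opening: 0.0856
grip_force: 0.0
t 6.55 pos [ 0.4672 -0.2764  0.2484] yaw of tool y 90.5 z [-0.001  0.002 -1.   ] F [-0.5 -0.3 -0.3] M [0.03 0.03 0.03] open 0.0856 grip 0.0 q [-0.67 -0.15  1.78  0.    1.51 -2.25]
```

View pics/m.png

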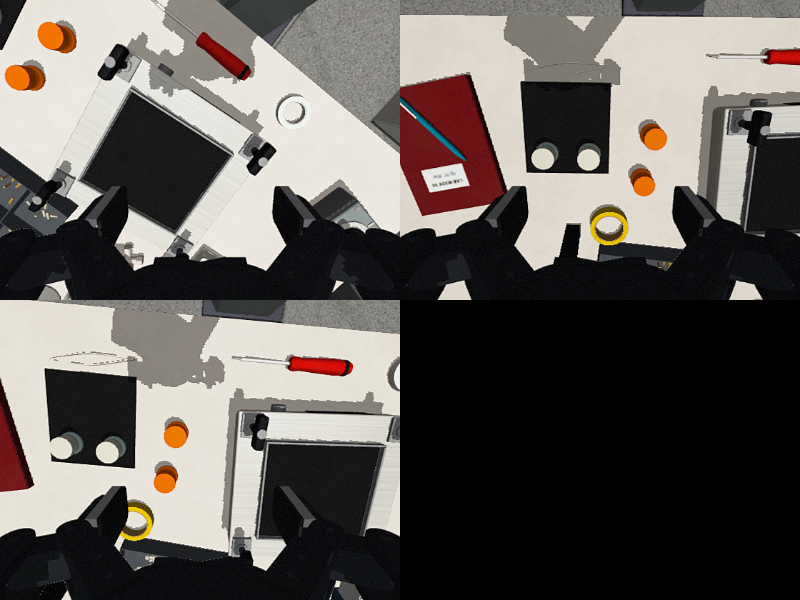

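The montage (w3 top left, w5 top right, w4 bottom left) shows the tray empty, the three nearest knob wings clear, and the two white jars on the mat at (545,156) and (588,156). Measuring all of these by depth.

```bash
python3 - <<'E'
from h import *
def cloud(s):
    f=np.load('pics/%s.npz'%s); fx,fy,cx,cy=f['K'];E=f['E'];d=f['d'];v,u=np.mgrid[:420,:560]
    C=np.stack([(u-cx)/fx*d,(v-cy)/fy*d,d],-1).reshape(-1,3); return (C-E[:3,3])@E[:3,:3],d.ravel()>.05
for s in ('w3','w4','w5','top0'):
    P,ok=cloud(s)
    for n,x,y in [('fl',.445,.119),('fr',.452,-.086),('bl',.636,.127),('br',.646,-.075)]:
        m=ok&(P[:,2]>.1)&(P[:,2]<.12)&(np.hypot(P[:,0]-x,P[:,1]-y)<.035)
        if m.sum()>10: (c,sz,a)=cv2.minAreaRect(P[m][:,:2].astype(np.float32)*1000); print(s,n,m.sum(),np.round(c,1),np.round(sz,1),round(a,1),'z',np.percentile(P[m][:,2],[50,95]).round(4))
    for n,x,y in [('j1',.515,-.292),('j2',.515,-.361)]:
        m=ok&(P[:,2]>.034)&(P[:,2]<.045)&(np.hypot(P[:,0]-x,P[:,1]-y)<.032)
        if m.sum()>10: (c,r)=cv2.minEnclosingCircle(P[m][:,:2].astype(np.float32)*1000); print(s,n,m.sum(),np.round(c,1),round(r,1),np.median(P[m][:,2]).round(4))
    m=ok&(P[:,2]>.0645)&(P[:,2]<.072)&(abs(P[:,0]-.546)<.1)&(abs(P[:,1]-.022)<.1)
    if m.sum()>10: print(s,'rim',m.sum(),cv2.minAreaRect(P[m][:,:2].astype(np.float32)*1000))
E
```

```text
w3 fl 852 [442.8 117. ] [12.3 41.5] 89.2 z [0.1132 0.1157]
w3 fr 1088 [453.7 -88. ] [12.7 42.2] 88.3 z [0.1133 0.1157]
w3 bl 32 [618.7 126.6] [ 3.9 10.7] 15.9 z [0.102  0.1051]
w3 br 774 [648.5 -77.8] [42.5 12.3] 0.7 z [0.1134 0.1158]
w3 rim 2364 ((545.9733276367188, 21.513748168945312), (198.06719970703125, 200.24905395507812), 0.45107194781303406)
w4 fr 848 [453.3 -88.3] [12.6 41.8] 88.1 z [0.1133 0.1158]
w4 br 161 [631.1 -77.4] [13.8  8.9] 71.1 z [0.1101 0.1145]
w4 j1 816 [ 515.8 -295.8] 17.5 0.0389
w4 j2 842 [ 514.8 -365.3] 17.8 0.0388
w4 rim 2051 ((546.1325073242188, 18.457443237304688), (171.12533569335938, 218.5117950439453), 8.304555892944336)
w5 fr 1154 [453. -89.] [13.1 41.5] 88.4 z [0.1127 0.1156]
w5 j1 778 [ 515.7 -296.1] 17.4 0.0388
w5 j2 792 [ 514.6 -365.8] 17.6 0.0388
w5 rim 898 ((545.1546630859375, -24.104297637939453), (166.24771118164062, 87.7264633178711), 6.352243423461914)
top0 fl 67 [444.  119.6] [39.8 11.4] 0.7 z [0.1121 0.1178]
top0 fr 62 [454.3 -85.2] [11.7 39.1] 86.6 z [0.1129 0.1183]
top0 bl 66 [639.5 129.2] [40.7 12.1] 0.8 z [0.1127 0.118 ]
top0 br 62 [650.2 -74.7] [40.7 11.1] 0.3 z [0.1124 0.1185]
top0 j1 95 [ 518.5 -292.9] 18.0 0.0386
top0 j2 98 [ 516.5 -361.9] 17.5 0.0385
top0 rim 629 ((546.08935546875, 21.599838256835938), (198.80630493164062, 198.462158203125), 89.78556823730469)
```

```bash
python3 -m crank '.02 -.008 0 -.077;.02 -.008 0 -.077;.02 -.008 0 -.077;.02 -.008 0 -.077;.017 -.007 0 -.077'; python3 -m crank '0 0 0 -.077;0 0 0 -.077;0 0 -.05 -.077;0 0 -.05 -.077;0 0 -.05 -.077';python3 -m crank '0 0 -.05 -.077;0 0 -.05 -.077;0 0 0 -.081;0 0 0 0;0 0 0 0' 70; python3 -c "
from h import *
st()"
```

```text
t: 6.97
tool_pos: [0.5166, -0.2942, 0.249]
tool_rot: [-0.928, -3.001, -0.001]
contact_force: [-0.0, -0.6, 1.0]
opening: 0.0857
grip_force: 0.0
t: 7.38
tool_pos: [0.5165, -0.2942, 0.174]
tool_rot: [1.779, 2.588, 0.001]
contact_force: [-0.7, -0.5, -0.6]
opening: 0.0852
grip_force: 0.0
t: 7.8
tool_pos: [0.5161, -0.2948, 0.1243]
tool_rot: [-2.213, -2.23, -0.001]
contact_force: [-0.0, 0.2, 0.2]
opening: 0.0595
grip_force: 0.0
t 7.8 pos [ 0.5161 -0.2948  0.1243] yaw of tool y 0.5 z [ 0.  0. -1.] F [-0.   0.2  0.2] M [-0.04 -0.03 -0.01] open 0.0595 grip 0.0 q [-0.64  0.07  1.78  0.    1.29 -0.65]
```

```bash
python3 -m crank '0 -.002 -.07 0;0 0 -.07 0;0 0 -.05 0;0 0 -.034 0;0 0 0 0'; python3 -m crank '0 0 0 0;0 0 0 0;0 0 0 0;0 0 0 0;0 0 0 0' 0 40; python3 -m crank '0 0 0 0;0 0 .02 0;0 0 .07 0;0 0 .07 0;0 0 .07 0';python3 -c "
from h import *
st()"
```

```text
t: 8.22
tool_pos: [0.5137, -0.2951, 0.009]
tool_rot: [-2.21, -2.224, 0.001]
contact_force: [-0.3, 0.5, -1.2]
opening: 0.0597
grip_force: 0.0
t: 8.63
tool_pos: [0.5173, -0.2985, 0.015]
tool_rot: [2.215, 2.221, 0.002]
contact_force: [-0.4, 0.2, 6.9]
opening: 0.0337
grip_force: 40.3
t: 9.05
tool_pos: [0.5147, -0.2969, 0.1284]
tool_rot: [-2.217, -2.223, 0.001]
contact_force: [0.4, 0.1, -0.4]
opening: 0.0337
grip_force: 40.0
t 9.05 pos [ 0.5147 -0.2969  0.1284] yaw of tool y 0.2 z [-0.001  0.001 -1.   ] F [ 0.4  0.1 -0.4] M [-0.02 -0.07 -0.  ] open 0.0337 grip 40.0 q [-0.65  0.07  1.78 -0.    1.3  -0.65]
```

```bash
python3 -m crank '0 0 .04 0;0 0 .05 0;0 .03 .04 0;.01 .075 0 0;.01 .075 0 0'; python3 -m crank '.01 .075 0 0;.01 .075 0 0;.01 .075 0 0;.01 .075 0 0;0 .075 0 0';python3 -m crank '0 .075 0 0;0 .067 0 0;0 0 0 0;0 0 0 0;0 0 0 0'; python3 -c "
from h import *
st(); snap('wrist','w6'); snap('side','s1')
a=[np.load('pics/%s.npz'%i)['im'] for i in ('w6','s1')]
cv2.imwrite('pics/m2.png',cv2.resize(np.hstack(a),(800,300))[...,::-1])"
```

```text
t: 9.47
tool_pos: [0.5261, -0.2079, 0.1954]
tool_rot: [2.219, 2.218, 0.002]
contact_force: [1.3, -1.1, -0.9]
opening: 0.0339
grip_force: 40.0
t: 9.88
tool_pos: [0.5454, -0.0181, 0.1929]
tool_rot: [2.218, 2.224, 0.001]
contact_force: [1.1, 0.2, -1.4]
opening: 0.0339
grip_force: 40.0
t: 10.3
tool_pos: [0.5453, 0.0508, 0.1925]
tool_rot: [2.218, 2.224, -0.0]
contact_force: [0.9, -0.1, -0.1]
opening: 0.0337
grip_force: 40.0
t 10.3 pos [0.5453 0.0508 0.1925] yaw of tool y 0.2 z [ 0.    -0.001 -1.   ] F [ 0.9 -0.1 -0.1] M [0.01 0.04 0.01] open 0.0337 grip 40.0 q [-0.04 -0.11  1.83 -0.    1.41 -0.05]
```

View pics/m2.png

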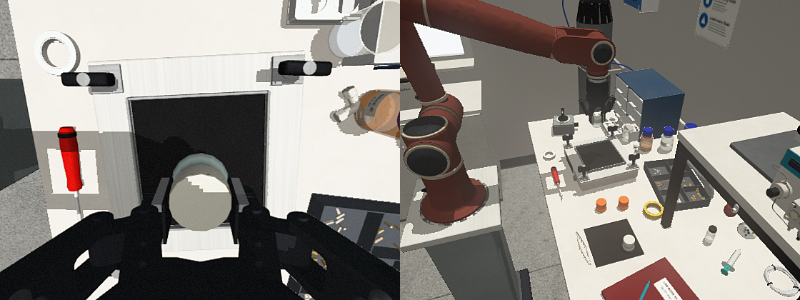

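The jar hangs upright in the grip above the tray, (200,200) in the left half. Lowering it.

```bash
python3 -m crank '0 0 -.07 0;0 0 -.07 0;0 0 -.05 0;0 0 -.03 0;0 0 0 0'; python3 -m crank '0 0 -.011 0;0 0 -.008 0;0 0 0 0;0 0 0 0;0 0 0 0'; python3 -c "
from h import *
st()"
```

```text
t: 10.82
tool_pos: [0.5421, 0.0498, 0.0774]
tool_rot: [-2.217, -2.217, 0.009]
contact_force: [-1.4, 1.0, -0.8]
opening: 0.0337
grip_force: 40.0
t: 11.23
tool_pos: [0.5463, 0.051, 0.0739]
tool_rot: [2.218, 2.223, 0.002]
contact_force: [0.2, 0.5, 0.4]
opening: 0.0336
grip_force: 40.0
t 11.23 pos [0.5463 0.051  0.0739] yaw of tool y 0.1 z [ 0.002 -0.    -1.   ] F [0.2 0.5 0.4] M [-0.01  0.02 -0.02] open 0.0336 grip 40.0 q [-0.04  0.02  1.92 -0.    1.2  -0.05]
```

```bash
python3 -m crank '0 0 -.005 0;0 0 0 0;0 0 0 0;0 0 0 0;0 0 0 0'; python3 -m crank '0 0 -.003 0;0 0 0 0;0 0 0 0;0 0 0 0;0 0 0 0'
```

```text
t: 11.65
tool_pos: [0.5466, 0.0511, 0.0729]
tool_rot: [2.217, 2.223, 0.002]
contact_force: [-4.0, -0.4, 9.2]
opening: 0.0337
grip_force: 40.8
t: 12.07
tool_pos: [0.5467, 0.0511, 0.0728]
tool_rot: [2.217, 2.224, 0.001]
contact_force: [-8.8, -0.5, 17.9]
opening: 0.034
grip_force: 41.5
```

Contact with the tray floor. I'll release, rise and go back for the second jar.

```bash
python3 -m crank '0 0 .004 0;0 0 0 0;0 0 0 0;0 0 0 0;0 0 .02 0' 70;  python3 -m crank '0 0 .06 0;0 0 .08 0;0 0 .08 0;0 0 0 0;0 -.04 0 0'; python3 -m crank '0 -.08 0 0;0 -.08 0 0;0 -.08 0 0;0 -.08 0 0;0 -.08 0 0'; python3 -m crank '0 -.08 0 0;0 -.08 0 0;-.01 -.08 0 0;-.03 -.07 0 0;-.03 0 0 0'; python3 -c "
from h import *
st(); snap('wrist','w7'); st()
f=np.load('pics/w7.npz'); fx,fy,cx,cy=f['K'];E=f['E'];d=f['d'];v,u=np.mgrid[:420,:560]
C=np.stack([(u-cx)/fx*d,(v-cy)/fy*d,d],-1).reshape(-1,3);P=(C-E[:3,3])@E[:3,:3]
m=(d.ravel()>.05)&(P[:,2]>.034)&(P[:,2]<.045)&(abs(P[:,1]+.36)<.1)&(abs(P[:,0]-.48)<.12)
print(m.sum(),np.median(P[m],0),cv2.minEnclosingCircle(P[m][:,:2].astype(np.float32)*1000))"
```

```text
t: 12.48
tool_pos: [0.5434, 0.0512, 0.0783]
tool_rot: [-2.216, -2.222, 0.005]
contact_force: [0.1, -0.1, -1.5]
opening: 0.06
grip_force: 0.0
t: 12.9
tool_pos: [0.5478, 0.0328, 0.1956]
tool_rot: [2.211, 2.224, 0.01]
contact_force: [-0.2, -0.1, -1.0]
opening: 0.0598
grip_force: 0.0
t: 13.32
tool_pos: [0.5452, -0.1707, 0.1911]
tool_rot: [2.218, 2.224, 0.001]
contact_force: [1.4, 0.4, 0.5]
opening: 0.0601
grip_force: 0.0
t: 13.73
tool_pos: [0.5095, -0.3296, 0.191]
tool_rot: [2.222, 2.217, -0.003]
contact_force: [-0.5, 1.0, 0.3]
opening: 0.0596
grip_force: 0.0
t 13.73 pos [ 0.5095 -0.3296  0.191 ] yaw of tool y -0.1 z [ 0.    -0.003 -1.   ] F [-0.5  1.   0.3] M [-0.    0.03  0.01] open 0.0596 grip 0.0 q [-0.7   0.04  1.7  -0.    1.41 -0.69]
t 13.78 pos [ 0.5075 -0.3271  0.1906] yaw of tool y -0.1 z [-0.002 -0.    -1.   ] F [ 0.9 -0.4 -0.4] M [-0.04  0.05 -0.03] open 0.0599 grip 0.0 q [-0.69  0.03  1.7  -0.    1.41 -0.69]
1086 [ 0.51465737 -0.36396793  0.03867716] ((514.8358764648438, -365.0900573730469), 17.73078727722168)
```

View pics/w7.png

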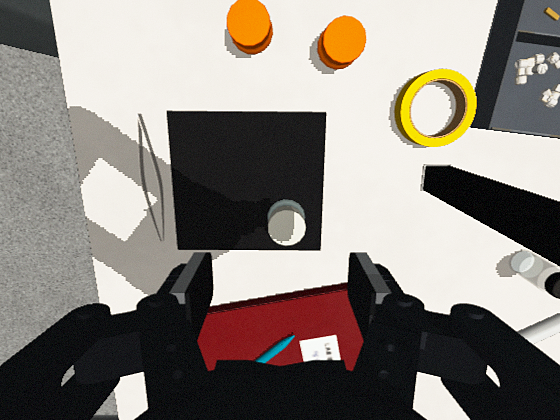

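The white jar is still on the mat at (287,222), unmoved at (0.515, -0.365).

```bash
python3 -m crank '.008 -.038 0 0;.007 -.038 0 0;0 0 -.07 0;0 0 -.07 0;0 0 -.07 0'; python3 -m crank '0 0 -.07 0;0 0 -.05 0;0 0 -.026 0;0 0 0 0;0 0 0 0';python3 -m crank '0 0 0 0;0 0 0 0;0 0 0 0;0 0 0 0;0 0 0 0' 0 40; python3 -m crank '0 0 0 0;0 0 .02 0;0 0 .07 0;0 0 .07 0;0 0 .07 0'
```

```text
t: 14.2
tool_pos: [0.5189, -0.3622, 0.0857]
tool_rot: [2.217, 2.222, 0.001]
contact_force: [0.1, -0.2, -0.6]
opening: 0.0597
grip_force: 0.0
t: 14.62
tool_pos: [0.5183, -0.3617, 0.013]
tool_rot: [-2.218, -2.225, -0.0]
contact_force: [-0.4, -0.2, -0.0]
opening: 0.0598
grip_force: 0.0
t: 15.03
tool_pos: [0.5197, -0.3634, 0.0158]
tool_rot: [2.215, 2.221, 0.001]
contact_force: [-0.6, 1.0, 6.2]
opening: 0.0338
grip_force: 40.2
t: 15.45
tool_pos: [0.5173, -0.3614, 0.1289]
tool_rot: [-2.218, -2.223, 0.0]
contact_force: [0.7, 0.1, -1.6]
opening: 0.0337
grip_force: 40.0
```

```bash
python3 -m crank '0 0 .04 0;0 0 .05 0;0 .03 .04 0;.01 .075 0 0;.01 .075 0 0'; python3 -m crank '.01 .075 0 0;.01 .075 0 0;.01 .075 0 0;.01 .075 0 0;0 .075 0 0';python3 -m crank '0 .075 0 0;0 .067 0 0;0 0 0 0;0 0 0 0;0 0 0 0'; python3 -c "
from h import *
st(); snap('wrist','w8')"
```

```text
t: 15.87
tool_pos: [0.5286, -0.2725, 0.196]
tool_rot: [2.218, 2.218, 0.002]
contact_force: [0.4, 0.4, -0.7]
opening: 0.0337
grip_force: 40.0
t: 16.28
tool_pos: [0.548, -0.0826, 0.1935]
tool_rot: [2.218, 2.223, 0.001]
contact_force: [0.6, 0.5, -1.6]
opening: 0.0337
grip_force: 40.0
t: 16.7
tool_pos: [0.5478, -0.0137, 0.1931]
tool_rot: [2.218, 2.224, -0.0]
contact_force: [-1.1, -1.3, -0.8]
opening: 0.0335
grip_force: 40.0
t 16.7 pos [ 0.5478 -0.0137  0.1931] yaw of tool y 0.2 z [ 0.    -0.001 -1.   ] F [-1.1 -1.3 -0.8] M [-0.06  0.01 -0.07] open 0.0335 grip 40.0 q [-0.16 -0.11  1.83 -0.    1.41 -0.16]
```

View pics/w8.png

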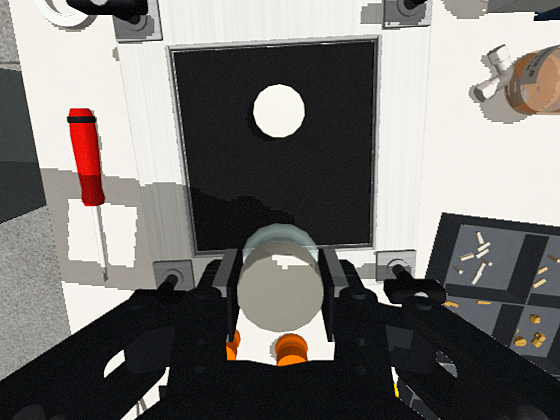

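The first jar stands upright in the tray at (279,112), and the second hangs level in the grip. Lowering the second jar.

```bash
python3 -m crank '0 0 -.07 0;0 0 -.07 0;0 0 -.05 0;0 0 -.03 0;0 0 0 0'; python3 -m crank '0 0 -.011 0;0 0 -.01 0;0 0 0 0;0 0 0 0;0 0 0 0'; python3 -m crank '0 0 -.005 0;0 0 0 0;0 0 0 0;0 0 0 0;0 0 0 0'
```

```text
t: 17.17
tool_pos: [0.5445, -0.0145, 0.0779]
tool_rot: [-2.216, -2.217, 0.008]
contact_force: [-0.9, 0.3, 0.1]
opening: 0.0335
grip_force: 40.0
t: 17.58
tool_pos: [0.5493, -0.0139, 0.0738]
tool_rot: [2.217, 2.222, 0.003]
contact_force: [0.4, -1.2, 2.6]
opening: 0.0335
grip_force: 40.1
t: 18.0
tool_pos: [0.5494, -0.0139, 0.0737]
tool_rot: [2.216, 2.223, 0.001]
contact_force: [-7.4, -1.4, 15.6]
opening: 0.0338
grip_force: 41.4
```

```bash
python3 -m crank '0 0 .004 0;0 0 0 0;0 0 0 0;0 0 0 0;0 0 .02 0' 70;  python3 -m crank '0 0 .06 0;0 0 .08 0;0 0 .08 0;0 0 .06 .076;-.025 .03 .02 .076'; python3 -m crank '-.025 .03 0 .076;-.025 .03 0 .076;-.025 .03 0 .076;-.025 .03 0 .076;-.025 .03 0 .076'; python3 -m crank '-.025 .03 0 .076;-.025 .03 0 .076;-.012 .022 0 .076;0 0 0 .076;0 0 0 .076'; python3 -m crank '0 0 0 .076;0 0 0 0;0 0 0 0;0 0 0 0;0 0 0 0' 45; python3 -c "
from h import *
st(); snap('wrist','w9')"
```

```text
t: 18.42
tool_pos: [0.5459, -0.0131, 0.0793]
tool_rot: [-2.216, -2.221, 0.005]
contact_force: [0.4, -0.2, -0.2]
opening: 0.0597
grip_force: 0.0
t: 18.83
tool_pos: [0.539, -0.0001, 0.2392]
tool_rot: [1.927, 2.468, 0.008]
contact_force: [0.0, -0.0, 1.8]
opening: 0.0595
grip_force: 0.0
t: 19.25
tool_pos: [0.4722, 0.0773, 0.2321]
tool_rot: [1.117, 2.936, 0.0]
contact_force: [0.1, -0.1, 0.3]
opening: 0.0597
grip_force: 0.0
t: 19.67
tool_pos: [0.4414, 0.1183, 0.2322]
tool_rot: [0.201, 3.135, 0.0]
contact_force: [-0.4, 0.1, 0.2]
opening: 0.0597
grip_force: 0.0
t: 20.08
tool_pos: [0.4419, 0.1176, 0.2318]
tool_rot: [0.028, 3.141, 0.0]
contact_force: [0.1, -0.1, -1.2]
opening: 0.0381
grip_force: 0.0
t 20.08 pos [0.4419 0.1176 0.2318] yaw of tool y 89.0 z [ 0.  0. -1.] F [ 0.1 -0.1 -1.2] M [-0.02 -0.02  0.02] open 0.0381 grip 0.0 q [ 0.1  -0.37  1.99  0.    1.52 -1.46]
```

View pics/w9.png

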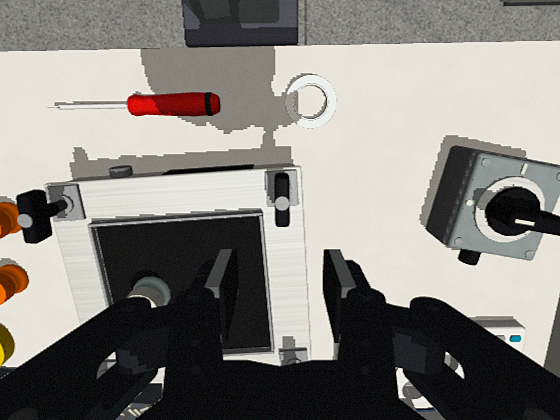

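The second jar stands in the tray at (150,292). The front left wing is at (282,195), with the gripper directly above its measured axis. Descending and gripping.

```bash
python3 -m crank '.002 0 -.07 0;0 0 -.07 0;0 0 -.07 0;0 0 -.05 0;0 0 0 0'; python3 -m crank '0 0 -.034 0;0 0 0 0;0 0 0 0;0 0 0 0;0 0 0 0'; python3 -m crank '0 0 0 0;0 0 0 0;0 0 0 0;0 0 0 0;0 0 0 0' 0 50;python3 -c "
from h import *
st()"
```

```text
t: 20.55
tool_pos: [0.4382, 0.1171, 0.0953]
tool_rot: [-0.027, -3.13, 0.002]
contact_force: [-1.4, 0.6, -0.2]
opening: 0.0383
grip_force: 0.0
t: 20.97
tool_pos: [0.4442, 0.1177, 0.0866]
tool_rot: [0.026, 3.138, 0.001]
contact_force: [0.1, 0.2, 0.2]
opening: 0.0383
grip_force: 0.0
t: 21.38
tool_pos: [0.4436, 0.1189, 0.0859]
tool_rot: [0.026, 3.14, 0.005]
contact_force: [0.0, 5.8, 2.7]
opening: 0.0112
grip_force: 52.0
t 21.38 pos [0.4436 0.1189 0.0859] yaw of tool y 89.1 z [ 0.002  0.003 -1.   ] F [0.  5.8 2.7] M [0.65 0.06 0.07] open 0.0112 grip 52.0 q [ 0.1  -0.22  2.12  0.    1.24 -1.46]
```

```bash
python3 -m crank '0 0 0 -.053;0 0 0 -.053;0 0 0 -.053;0 0 0 -.053;0 0 0 -.053'; python3 -m crank '0 0 0 -.053;0 0 0 -.053;0 0 0 -.053;0 0 0 -.053;0 0 0 -.053'; python3 -m crank '0 0 0 0;0 0 0 0;0 0 0 0;0 0 0 0;0 0 0 0'; python3 -c "
from h import *
st()"
```

```text
t: 21.8
tool_pos: [0.4436, 0.1188, 0.0859]
tool_rot: [0.68, 3.066, 0.005]
contact_force: [-1.0, 4.5, 3.8]
opening: 0.0111
grip_force: 52.0
t: 22.22
tool_pos: [0.4435, 0.1187, 0.0859]
tool_rot: [1.299, 2.86, 0.004]
contact_force: [-0.6, 3.8, 3.3]
opening: 0.0112
grip_force: 52.1
t: 22.63
tool_pos: [0.4435, 0.1187, 0.0859]
tool_rot: [1.291, 2.864, 0.005]
contact_force: [-0.5, 4.9, 4.5]
opening: 0.0107
grip_force: 52.2
t 22.63 pos [0.4435 0.1187 0.0859] yaw of tool y 41.5 z [ 0.001  0.003 -1.   ] F [-0.5  4.9  4.5] M [ 0.73  0.33 -0.02] open 0.0107 grip 52.2 q [ 0.1  -0.22  2.12  0.    1.24 -0.63]
```

```bash
python3 -m crank '0 0 0 0;0 0 0 0;0 0 .07 0;0 0 .08 0;0 0 .08 0' 45; python3 -m crank '.05 -.05 0 .068;.05 -.05 0 .068;.05 -.05 0 .068;.05 -.05 0 .068;.05 -.05 0 .068'; python3 -m crank '.05 -.05 0 .068;.05 -.05 0 .068;.06 -.044 0 .071;0 0 0 0;0 0 0 0'; python3 -c "
from h import *
st(); snap('wrist','w10')
f=np.load('pics/w10.npz'); fx,fy,cx,cy=f['K'];E=f['E'];d=f['d'];v,u=np.mgrid[:420,:560]
C=np.stack([(u-cx)/fx*d,(v-cy)/fy*d,d],-1).reshape(-1,3);P=(C-E[:3,3])@E[:3,:3]
for n,x,y in [('fl',.443,.117),('bl',.638,.127),('br',.6485,-.078)]:
    m=(d.ravel()>.05)&(P[:,2]>.106)&(P[:,2]<.12)&(np.hypot(P[:,0]-x,P[:,1]-y)<.035)
    if m.sum()>10: print(n,m.sum(),cv2.minAreaRect(P[m][:,:2].astype(np.float32)*1000))"
```

```text
t: 23.05
tool_pos: [0.4416, 0.1171, 0.1995]
tool_rot: [-1.291, -2.861, 0.004]
contact_force: [0.5, 0.7, 0.4]
opening: 0.0385
grip_force: 0.0
t: 23.47
tool_pos: [0.5687, -0.0092, 0.1993]
tool_rot: [-0.483, -3.104, 0.001]
contact_force: [0.2, 0.4, 0.2]
opening: 0.0384
grip_force: 0.0
t: 23.88
tool_pos: [0.6481, -0.0809, 0.1978]
tool_rot: [0.013, -3.139, -0.0]
contact_force: [-0.4, 1.3, 0.4]
opening: 0.0387
grip_force: 0.0
t 23.88 pos [ 0.6481 -0.0809  0.1978] yaw of tool y 90.5 z [-0.003  0.    -1.   ] F [-0.4  1.3  0.4] M [-0.02 -0.04 -0.  ] open 0.0387 grip 0.0 q [-0.24  0.14  1.57 -0.    1.43 -1.82]
br 971 ((648.3724365234375, -78.02290344238281), (41.30939483642578, 11.963674545288086), 0.08811940252780914)
```

```bash
python3 -m crank '0 .005 -.07 0;0 0 -.07 0;0 0 -.05 0;0 0 -.035 0;0 0 0 0'; python3 -m crank '0 0 0 0;0 0 0 0;0 0 0 0;0 0 0 0;0 0 0 0';python3 -m crank '0 0 0 0;0 0 0 0;0 0 0 0;0 0 0 0;0 0 0 0' 0 50; python3 -c "
from h import *
st()"
```

```text
t: 24.35
tool_pos: [0.6434, -0.075, 0.0818]
tool_rot: [0.018, -3.132, -0.003]
contact_force: [-0.4, -0.4, -1.7]
opening: 0.0383
grip_force: 0.0
t: 24.77
tool_pos: [0.6489, -0.0771, 0.089]
tool_rot: [-0.016, 3.139, -0.001]
contact_force: [-0.4, -0.9, -0.7]
opening: 0.0388
grip_force: 0.0
t: 25.18
tool_pos: [0.6481, -0.0767, 0.0877]
tool_rot: [-0.016, 3.141, 0.0]
contact_force: [-1.4, 1.2, 4.7]
opening: 0.011
grip_force: 50.5
t 25.18 pos [ 0.6481 -0.0767  0.0877] yaw of tool y 90.6 z [ 0.  0. -1.] F [-1.4  1.2  4.7] M [ 0.21  0.27 -0.12] open 0.011 grip 50.5 q [-0.23  0.24  1.66  0.    1.25 -1.81]
```

Turning from 90.6° to 41.4° is -49.2°, or -0.547.

```bash
python3 -m crank '0 0 0 -.055;0 0 0 -.055;0 0 0 -.055;0 0 0 -.055;0 0 0 -.055'; python3 -m crank '0 0 0 -.055;0 0 0 -.055;0 0 0 -.055;0 0 0 -.055;0 0 0 -.052'; python3 -m crank '0 0 0 0;0 0 0 0;0 0 0 0;0 0 0 0;0 0 0 0'; python3 -c "
from h import *
st()"; python3 -m crank '0 0 0 0;0 0 0 0;0 0 .07 0;0 0 .08 0;0 0 .08 0' 45
```

```text
t: 25.6
tool_pos: [0.6483, -0.0761, 0.0877]
tool_rot: [0.663, 3.07, 0.002]
contact_force: [-0.5, 4.1, 4.1]
opening: 0.0111
grip_force: 50.6
t: 26.02
tool_pos: [0.6486, -0.0755, 0.0877]
tool_rot: [1.298, 2.86, 0.004]
contact_force: [1.0, 5.4, 2.8]
opening: 0.0109
grip_force: 50.5
t: 26.43
tool_pos: [0.6486, -0.0756, 0.0877]
tool_rot: [1.293, 2.863, 0.004]
contact_force: [0.6, 5.2, 3.6]
opening: 0.0111
grip_force: 50.5
t 26.43 pos [ 0.6486 -0.0756  0.0877] yaw of tool y 41.4 z [ 0.002  0.002 -1.   ] F [0.6 5.2 3.6] M [ 0.75 -0.05 -0.06] open 0.0111 grip 50.5 q [-0.23  0.24  1.66  0.    1.25 -0.95]
t: 26.85
tool_pos: [0.6466, -0.0771, 0.2013]
tool_rot: [-1.292, -2.859, 0.002]
contact_force: [0.7, -0.1, 0.8]
opening: 0.0382
grip_force: 0.0
```

```bash
python3 -m crank '-.055 0 0 .065;-.055 0 0 .065;-.055 0 0 .065;-.055 0 0 .065;-.055 0 0 .065'; python3 -m crank '-.055 -.01 0 .065;-.055 -.01 0 .065;0 0 0 .066;0 0 0 0;0 0 0 0'; python3 -c "
from h import *
st()"
```

```text
t: 27.27
tool_pos: [0.5089, -0.0772, 0.2016]
tool_rot: [-0.521, -3.097, 0.001]
contact_force: [0.5, 0.1, 0.9]
opening: 0.0389
grip_force: 0.0
t: 27.68
tool_pos: [0.4554, -0.0872, 0.2021]
tool_rot: [0.053, 3.141, -0.001]
contact_force: [0.5, 0.8, -0.2]
opening: 0.0383
grip_force: 0.0
t 27.68 pos [ 0.4554 -0.0872  0.2021] yaw of tool y 88.1 z [ 0.    -0.001 -1.   ] F [ 0.5  0.8 -0.2] M [-0.02 -0.06  0.  ] open 0.0383 grip 0.0 q [-0.35 -0.33  2.01 -0.    1.46 -1.89]
```

```bash
python3 -m crank '-.003 0 -.07 0;0 0 -.07 0;0 0 -.055 0;0 0 -.036 0;0 0 0 0'; python3 -m crank '0 0 0 0;0 0 0 0;0 0 0 0;0 0 0 0;0 0 0 0';python3 -m crank '0 0 0 0;0 0 0 0;0 0 0 0;0 0 0 0;0 0 0 0' 0 50; python3 -c "
from h import *
st()"
```

```text
t: 28.1
tool_pos: [0.451, -0.0857, 0.0816]
tool_rot: [-0.05, -3.132, -0.005]
contact_force: [0.1, -0.3, -0.5]
opening: 0.0384
grip_force: 0.0
t: 28.52
tool_pos: [0.455, -0.0872, 0.0882]
tool_rot: [0.048, 3.139, -0.002]
contact_force: [0.1, 0.6, -0.4]
opening: 0.0382
grip_force: 0.0
t: 28.93
tool_pos: [0.4542, -0.0868, 0.0872]
tool_rot: [0.048, 3.141, 0.0]
contact_force: [-1.1, 1.5, 4.5]
opening: 0.0109
grip_force: 50.7
t 28.93 pos [ 0.4542 -0.0868  0.0872] yaw of tool y 88.2 z [ 0.  0. -1.] F [-1.1  1.5  4.5] M [ 0.2   0.24 -0.09] open 0.0109 grip 50.7 q [-0.35 -0.21  2.11  0.    1.24 -1.89]
```

Turning -46.8°, or -0.52.

```bash
python3 -m crank '0 0 0 -.052;0 0 0 -.052;0 0 0 -.052;0 0 0 -.052;0 0 0 -.052'; python3 -m crank '0 0 0 -.052;0 0 0 -.052;0 0 0 -.052;0 0 0 -.052;0 0 0 -.052'; python3 -m crank '0 0 0 0;0 0 0 0;0 0 0 0;0 0 0 0;0 0 0 0'; python3 -c "
from h import *
st()"; python3 -m crank '0 0 0 0;0 0 0 0;0 0 .07 0;0 0 .08 0;0 0 .08 0' 45
```

```text
t: 29.35
tool_pos: [0.4541, -0.0869, 0.0872]
tool_rot: [0.689, 3.065, -0.0]
contact_force: [-1.4, 1.7, 5.1]
opening: 0.0112
grip_force: 50.8
t: 29.77
tool_pos: [0.4541, -0.087, 0.0872]
tool_rot: [1.296, 2.861, -0.0]
contact_force: [-1.9, 1.2, 3.5]
opening: 0.011
grip_force: 50.9
t: 30.18
tool_pos: [0.4541, -0.0869, 0.0872]
tool_rot: [1.291, 2.864, -0.0]
contact_force: [-1.5, 1.0, 5.6]
opening: 0.0111
grip_force: 50.9
t 30.18 pos [ 0.4541 -0.0869  0.0872] yaw of tool y 41.5 z [ 0. -0. -1.] F [-1.5  1.   5.6] M [ 0.2   0.26 -0.1 ] open 0.0111 grip 50.9 q [-0.35 -0.21  2.11 -0.    1.24 -1.07]
t: 30.6
tool_pos: [0.4527, -0.0866, 0.2013]
tool_rot: [-1.29, -2.861, 0.001]
contact_force: [1.4, -0.4, 0.3]
opening: 0.0385
grip_force: 0.0
```

```bash
python3 -m crank '.046 .053 .02 .068;.046 .053 .02 .068;.046 .053 .02 .068;.046 .053 0 .068;.046 .053 0 .068'; python3 -m crank '.046 .053 0 .068;.046 .053 0 .068;.046 .055 0 .07;0 0 0 0;0 0 0 0'; python3 -c "
from h import *
st(); snap('wrist','w11'); snap('top','t2')
for s in ('w11','t2','top0'):
  f=np.load('pics/%s.npz'%s); fx,fy,cx,cy=f['K'];E=f['E'];d=f['d'];v,u=np.mgrid[:420,:560]
  C=np.stack([(u-cx)/fx*d,(v-cy)/fy*d,d],-1).reshape(-1,3);P=(C-E[:3,3])@E[:3,:3]
  for n,x,y in [('fl',.443,.117),('bl',.638,.127),('br',.6485,-.078)]:
    m=(d.ravel()>.05)&(P[:,2]>.106)&(P[:,2]<.12)&(np.hypot(P[:,0]-x,P[:,1]-y)<.035)
    if m.sum()>10: print(s,n,m.sum(),cv2.minAreaRect(P[m][:,:2].astype(np.float32)*1000))
m=(P[:,2]>.09)&(P[:,2]<.3)&(P[:,0]>.66)&(P[:,0]<.95)&(abs(P[:,1]-.127)<.08); print('behind bl min x',np.percentile(P[m][:,0],[0,2,10]) if m.any() else None)
"
```

```text
t: 31.02
tool_pos: [0.5703, 0.0469, 0.2324]
tool_rot: [0.481, 3.103, -0.0]
contact_force: [-0.5, -0.9, 0.3]
opening: 0.0384
grip_force: 0.0
t: 31.43
tool_pos: [0.6381, 0.1273, 0.23]
tool_rot: [0.019, -3.139, 0.001]
contact_force: [-1.0, -0.6, -0.1]
opening: 0.0386
grip_force: 0.0
t 31.43 pos [0.6381 0.1273 0.23  ] yaw of tool y 90.7 z [-0.002 -0.001 -1.   ] F [-1.  -0.6 -0.1] M [-0.03  0.01 -0.04] open 0.0386 grip 0.0 q [ 0.08  0.11  1.55 -0.    1.48 -1.5 ]
w11 bl 773 ((638.457275390625, 127.6747055053711), (11.950409889221191, 41.99746322631836), 88.3189468383789)
w11 br 889 ((648.9300537109375, -77.22171020507812), (12.132059097290039, 42.45365524291992), 40.72185134887695)
t2 bl 54 ((642.0083618164062, 129.239990234375), (36.392601013183594, 11.774188995361328), 1.6789536476135254)
t2 br 59 ((651.07080078125, -75.97537231445312), (11.917128562927246, 41.18067169189453), 40.72072219848633)
top0 fl 59 ((443.8326416015625, 119.55865478515625), (39.398902893066406, 11.398691177368164), 0.7356944680213928)
top0 bl 61 ((639.5224609375, 129.15530395507812), (40.72931671142578, 12.049732208251953), 1.1314793825149536)
top0 br 58 ((650.2113647460938, -75.72335815429688), (40.73220443725586, 9.025559425354004), 0.27507370710372925)
behind bl min x [0.75362723 0.76208609 0.76984169]
```

```bash
python3 -m crank '0 0 -.07 -.015;0 0 -.07 0;0 0 -.07 0;0 0 -.05 0;0 0 -.028 0'; python3 -m crank '0 0 0 0;0 0 0 0;0 0 0 0;0 0 0 0;0 0 0 0';python3 -m crank '0 0 0 0;0 0 0 0;0 0 0 0;0 0 0 0;0 0 0 0' 0 50; python3 -c "
from h import *
st()"
```

```text
t: 31.95
tool_pos: [0.6348, 0.1246, 0.0835]
tool_rot: [-0.024, -3.136, 0.001]
contact_force: [-0.4, 0.5, -0.0]
opening: 0.0384
grip_force: 0.0
t: 32.37
tool_pos: [0.6395, 0.1262, 0.0903]
tool_rot: [0.021, 3.137, 0.001]
contact_force: [0.3, 0.3, -0.9]
opening: 0.0383
grip_force: 0.0
t: 32.78
tool_pos: [0.6386, 0.129, 0.0891]
tool_rot: [0.02, 3.139, 0.008]
contact_force: [-0.8, 8.6, 2.7]
opening: 0.0112
grip_force: 51.2
t 32.78 pos [0.6386 0.129  0.0891] yaw of tool y 89.3 z [ 0.002  0.005 -1.   ] F [-0.8  8.6  2.7] M [ 1.16  0.11 -0.09] open 0.0112 grip 51.2 q [ 0.08  0.23  1.66  0.01  1.25 -1.48]
```

-47.9°, or -0.532.

```bash
python3 -m crank '0 0 0 -.053;0 0 0 -.053;0 0 0 -.053;0 0 0 -.053;0 0 0 -.053'; python3 -m crank '0 0 0 -.053;0 0 0 -.053;0 0 0 -.053;0 0 0 -.053;0 0 0 -.055'; python3 -m crank '0 0 0 0;0 0 0 0;0 0 0 0;0 0 0 0;0 0 0 0'; python3 -c "
from h import *
st()"
```

```text
t: 33.2
tool_pos: [0.6386, 0.1292, 0.0891]
tool_rot: [0.674, 3.067, 0.009]
contact_force: [-1.4, 9.7, 3.4]
opening: 0.0109
grip_force: 51.2
t: 33.62
tool_pos: [0.6387, 0.1294, 0.0891]
tool_rot: [-1.298, -2.861, -0.01]
contact_force: [0.8, 10.1, 2.5]
opening: 0.0114
grip_force: 51.1
t: 34.03
tool_pos: [0.6387, 0.1294, 0.0891]
tool_rot: [-1.293, -2.863, -0.01]
contact_force: [1.9, 9.4, 2.7]
opening: 0.0109
grip_force: 51.1
t 34.03 pos [0.6387 0.1294 0.0891] yaw of tool y 41.4 z [ 0.003  0.006 -1.   ] F [1.9 9.4 2.7] M [ 1.28  0.02 -0.02] open 0.0109 grip 51.1 q [ 0.08  0.23  1.66  0.01  1.24 -0.64]
```

```bash
python3 -m crank '0 0 0 0;0 0 0 0;0 0 .07 0;0 0 .08 0;0 0 .08 0' 45; python3 -m crank '-.065 0 .02 0;-.065 0 .02 0;-.065 -.005 0 0;-.065 -.006 0 0;-.065 -.006 0 0'; python3 -m crank '-.065 0 0 0;0 0 0 0;0 0 0 0;0 0 0 0;0 0 0 0'; python3 -c "
from h import *
st(); snap('wrist','w12')
for s in ('w12',):
  f=np.load('pics/%s.npz'%s); fx,fy,cx,cy=f['K'];E=f['E'];d=f['d'];v,u=np.mgrid[:420,:560]
  C=np.stack([(u-cx)/fx*d,(v-cy)/fy*d,d],-1).reshape(-1,3);P=(C-E[:3,3])@E[:3,:3]
  for n,x,y in [('fl',.443,.117),('fr',.454,-.087),('bl',.638,.127),('br',.6485,-.078)]:
    m=(d.ravel()>.05)&(P[:,2]>.106)&(P[:,2]<.12)&(np.hypot(P[:,0]-x,P[:,1]-y)<.035)
    if m.sum()>10: print(s,n,m.sum(),cv2.minAreaRect(P[m][:,:2].astype(np.float32)*1000))
"
```

```text
t: 34.45
tool_pos: [0.6368, 0.1256, 0.2023]
tool_rot: [-1.293, -2.86, 0.004]
contact_force: [1.2, 0.6, 0.1]
opening: 0.0388
grip_force: 0.0
t: 34.87
tool_pos: [0.474, 0.1171, 0.2228]
tool_rot: [1.294, 2.862, -0.001]
contact_force: [-0.8, 0.4, -0.3]
opening: 0.0381
grip_force: 0.0
t: 35.28
tool_pos: [0.4439, 0.1175, 0.2231]
tool_rot: [1.294, 2.862, 0.0]
contact_force: [0.6, 0.1, 0.8]
opening: 0.0384
grip_force: 0.0
t 35.28 pos [0.4439 0.1175 0.2231] yaw of tool y 41.3 z [ 0.001 -0.    -1.   ] F [0.6 0.1 0.8] M [0.04 0.   0.03] open 0.0384 grip 0.0 q [ 0.1  -0.36  1.99 -0.    1.51 -0.63]
w12 fl 811 ((442.4875183105469, 118.26998138427734), (11.556522369384766, 41.42218780517578), 41.03482437133789)
w12 fr 50 ((467.40789794921875, -97.22876739501953), (4.662314414978027, 9.867011070251465), 7.920277118682861)
w12 bl 19 ((636.9657592773438, 127.91598510742188), (3.232272148132324, 41.34441375732422), 30.919279098510742)
```

View pics/w12.png

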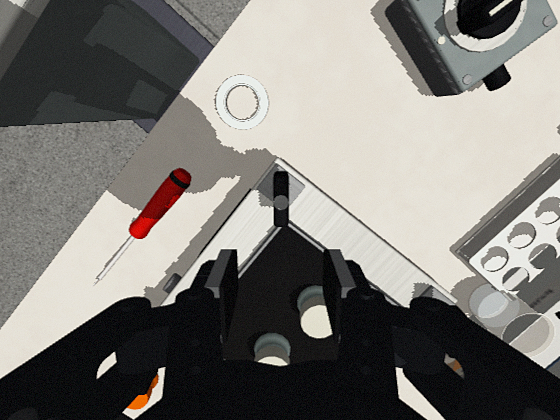

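The front left wing at (281,197) is at half-way, and both jars are in the tray at (272,350) and (315,312). Round two starts here.

```bash
python3 -m crank '0 0 -.07 0;0 0 -.07 0;0 0 -.07 0;0 0 -.05 0;0 0 -.012 0'; python3 -m crank '0 0 0 0;0 0 0 0;0 0 0 0;0 0 0 0;0 0 0 0';python3 -m crank '0 0 0 0;0 0 0 0;0 0 0 0;0 0 0 0;0 0 0 0' 0 60; python3 -m crank '0 0 0 -.06;0 0 0 -.06;0 0 0 -.06;0 0 0 -.06;0 0 0 -.06'; python3 -m crank '0 0 0 -.06;0 0 0 -.06;0 0 0 -.06;0 0 0 -.055;0 0 0 -.035';python3 -m crank '0 0 0 -.02;0 0 0 -.015;0 0 0 0;0 0 0 0;0 0 0 0'; python3 -c "
from h import *
st()"
```

```text
t: 35.75
tool_pos: [0.4399, 0.1171, 0.0813]
tool_rot: [-1.291, -2.855, 0.008]
contact_force: [-0.6, 0.5, -0.6]
opening: 0.0383
grip_force: 0.0
t: 36.17
tool_pos: [0.4444, 0.1178, 0.0886]
tool_rot: [1.292, 2.86, 0.003]
contact_force: [0.0, -0.2, -0.3]
opening: 0.0386
grip_force: 0.0
t: 36.58
tool_pos: [0.4439, 0.1182, 0.0876]
tool_rot: [1.293, 2.861, 0.004]
contact_force: [3.0, 4.5, 2.8]
opening: 0.0107
grip_force: 61.5
t: 37.0
tool_pos: [0.4435, 0.118, 0.0876]
tool_rot: [1.931, 2.477, 0.002]
contact_force: [0.5, 2.8, 4.7]
opening: 0.0108
grip_force: 61.8
t: 37.42
tool_pos: [0.4431, 0.118, 0.0876]
tool_rot: [-2.409, -2.016, -0.001]
contact_force: [-1.9, 2.5, 6.4]
opening: 0.011
grip_force: 62.0
t: 37.83
tool_pos: [0.4431, 0.118, 0.0876]
tool_rot: [2.457, 1.958, 0.0]
contact_force: [-1.4, 2.6, 6.0]
opening: 0.0111
grip_force: 65.1
t 37.83 pos [0.4431 0.118  0.0876] yaw of tool y -12.9 z [ 0.  0. -1.] F [-1.4  2.6  6. ] M [0.5  0.19 1.03] open 0.0111 grip 65.1 q [ 0.1  -0.22  2.12  0.    1.24  0.32]
```

At the stop: 1 N m at -12.9°. Next is back right.

```bash
python3 -m crank '0 0 0 0;0 0 0 0;0 0 .07 0;0 0 .08 0;0 0 .08 0' 45; python3 -m crank '.05 -.05 0 .075;.05 -.05 0 .075;.05 -.05 0 .075;.05 -.05 0 .075;.05 -.05 0 .075'; python3 -m crank '.05 -.05 0 .075;.05 -.05 0 .075;.058 -.038 0 .075;0 0 0 0;0 0 0 0'; python3 -c "
from h import *
st()"
```

```text
t: 38.25
tool_pos: [0.4412, 0.1171, 0.201]
tool_rot: [-2.459, -1.952, 0.007]
contact_force: [1.6, 0.5, 0.5]
opening: 0.0383
grip_force: 0.0
t: 38.67
tool_pos: [0.5683, -0.009, 0.2008]
tool_rot: [-1.78, -2.587, 0.002]
contact_force: [0.2, 0.3, 0.6]
opening: 0.0383
grip_force: 0.0
t: 39.08
tool_pos: [0.6468, -0.0776, 0.1996]
tool_rot: [-1.308, -2.852, 0.002]
contact_force: [-1.2, 0.7, 0.3]
opening: 0.0388
grip_force: 0.0
t 39.08 pos [ 0.6468 -0.0776  0.1996] yaw of tool y 40.7 z [-0.004  0.001 -1.   ] F [-1.2  0.7  0.3] M [ 0.04 -0.02  0.02] open 0.0388 grip 0.0 q [-0.23  0.14  1.58 -0.    1.43 -0.94]
```

```bash
python3 -m crank '0 0 -.07 0;0 0 -.07 0;0 0 -.05 0;0 0 -.033 0;0 0 0 0'; python3 -m crank '0 0 0 0;0 0 0 0;0 0 0 0;0 0 0 0;0 0 0 0';python3 -m crank '0 0 0 0;0 0 0 0;0 0 0 0;0 0 0 0;0 0 0 0' 0 60; python3 -m crank '0 0 0 -.06;0 0 0 -.06;0 0 0 -.06;0 0 0 -.06;0 0 0 -.06'; python3 -m crank '0 0 0 -.06;0 0 0 -.06;0 0 0 -.06;0 0 0 -.055;0 0 0 -.03';python3 -m crank '0 0 0 -.02;0 0 0 -.015;0 0 0 0;0 0 0 0;0 0 0 0'; python3 -c "
from h import *
st()"
```

```text
t: 39.5
tool_pos: [0.6421, -0.0746, 0.0845]
tool_rot: [-1.301, -2.848, 0.003]
contact_force: [-1.6, 0.4, -1.2]
opening: 0.0382
grip_force: 0.0
t: 39.92
tool_pos: [0.6478, -0.0765, 0.092]
tool_rot: [1.304, 2.855, 0.001]
contact_force: [-0.0, -0.2, -0.6]
opening: 0.0385
grip_force: 0.0
t: 40.33
tool_pos: [0.6484, -0.0754, 0.091]
tool_rot: [1.303, 2.855, 0.005]
contact_force: [3.8, 3.8, 0.7]
opening: 0.0109
grip_force: 60.4
t: 40.75
tool_pos: [0.6491, -0.075, 0.091]
tool_rot: [1.939, 2.468, 0.008]
contact_force: [7.1, 5.0, -1.8]
opening: 0.0109
grip_force: 60.1
t: 41.17
tool_pos: [0.6499, -0.0749, 0.091]
tool_rot: [2.406, 2.015, 0.012]
contact_force: [9.8, 5.0, -3.3]
opening: 0.011
grip_force: 59.9
t: 41.58
tool_pos: [0.6499, -0.0749, 0.091]
tool_rot: [2.454, 1.956, 0.011]
contact_force: [10.2, 4.4, -4.2]
opening: 0.0104
grip_force: 63.2
t 41.58 pos [ 0.6499 -0.0749  0.091 ] yaw of tool y -12.9 z [ 0.008  0.002 -1.   ] F [10.2  4.4 -4.2] M [ 0.76 -1.33  0.99] open 0.0104 grip 63.2 q [-0.23  0.23  1.66  0.    1.24 -0.01]
```

Tight. Now front right at (0.454, -0.087): dx about -0.388, dy -0.02, turn +0.602.

```bash
python3 -m crank '0 0 0 0;0 0 0 0;0 0 .07 0;0 0 .08 0;0 0 .08 0' 45; python3 -m crank '-.055 0 0 .075;-.055 0 0 .075;-.055 0 0 .075;-.055 0 0 .075;-.055 0 0 .075'; python3 -m crank '-.055 -.01 0 .075;-.054 -.01 0 .075;0 0 0 .077;0 0 0 0;0 0 0 0'; python3 -c "
from h import *
st()"
```

```text
t: 42.0
tool_pos: [0.6455, -0.0764, 0.2047]
tool_rot: [-2.458, -1.951, 0.004]
contact_force: [0.4, -0.4, 0.2]
opening: 0.0385
grip_force: 0.0
t: 42.42
tool_pos: [0.5078, -0.0765, 0.2049]
tool_rot: [-1.78, -2.588, 0.001]
contact_force: [0.2, 1.0, -0.5]
opening: 0.0384
grip_force: 0.0
t: 42.83
tool_pos: [0.4548, -0.0866, 0.2054]
tool_rot: [1.305, 2.857, 0.0]
contact_force: [-0.2, 0.5, 0.2]
opening: 0.0385
grip_force: 0.0
t 42.83 pos [ 0.4548 -0.0866  0.2054] yaw of tool y 40.9 z [ 0.001 -0.    -1.   ] F [-0.2  0.5  0.2] M [-0.05  0.04  0.02] open 0.0385 grip 0.0 q [-0.35 -0.34  2.01 -0.    1.47 -1.06]
```

```bash
python3 -m crank '-.001 0 -.07 0;0 0 -.07 0;0 0 -.06 0;0 0 -.036 0;0 0 0 0'; python3 -m crank '0 0 0 0;0 0 0 0;0 0 0 0;0 0 0 0;0 0 0 0';python3 -m crank '0 0 0 0;0 0 0 0;0 0 0 0;0 0 0 0;0 0 0 0' 0 60; python3 -m crank '0 0 0 -.06;0 0 0 -.06;0 0 0 -.06;0 0 0 -.06;0 0 0 -.06'; python3 -m crank '0 0 0 -.06;0 0 0 -.06;0 0 0 -.06;0 0 0 -.055;0 0 0 -.03';python3 -m crank '0 0 0 -.02;0 0 0 -.018;0 0 0 0;0 0 0 0;0 0 0 0'; python3 -c "
from h import *
st()"
```

```text
t: 43.25
tool_pos: [0.4513, -0.0851, 0.082]
tool_rot: [-1.299, -2.849, 0.001]
contact_force: [0.0, -0.3, -0.6]
opening: 0.0384
grip_force: 0.0
t: 43.67
tool_pos: [0.4555, -0.0867, 0.0887]
tool_rot: [1.3, 2.857, 0.0]
contact_force: [0.2, 0.7, 0.5]
opening: 0.0385
grip_force: 0.0
t: 44.08
tool_pos: [0.4542, -0.0869, 0.0878]
tool_rot: [-1.3, -2.86, 0.002]
contact_force: [-4.8, -1.7, 6.6]
opening: 0.0107
grip_force: 59.4
t: 44.5
tool_pos: [0.454, -0.087, 0.0878]
tool_rot: [-1.937, -2.473, 0.003]
contact_force: [-6.2, -2.0, 6.2]
opening: 0.011
grip_force: 59.7
t: 44.92
tool_pos: [0.4539, -0.087, 0.0878]
tool_rot: [2.406, 2.021, -0.003]
contact_force: [-5.6, -2.2, 6.2]
opening: 0.0108
grip_force: 59.7
t: 45.33
tool_pos: [0.4539, -0.087, 0.0878]
tool_rot: [2.458, 1.956, -0.004]
contact_force: [-6.2, -1.9, 6.4]
opening: 0.0113
grip_force: 63.5
t 45.33 pos [ 0.4539 -0.087   0.0878] yaw of tool y -13.0 z [-0.002 -0.002 -1.   ] F [-6.2 -1.9  6.4] M [-0.35  0.87  1.01] open 0.0113 grip 63.5 q [-0.35 -0.21  2.11 -0.    1.24 -0.12]
```

Tight. Now back left at (0.6386, 0.128).

```bash
python3 -m crank '0 0 0 0;0 0 0 0;0 0 .07 0;0 0 .08 0;0 0 .08 0' 45; python3 -m crank '.046 .053 .02 .075;.046 .053 .02 .075;.046 .053 0 .075;.046 .053 0 .075;.046 .053 0 .075'; python3 -m crank '.046 .053 0 .075;.046 .053 0 .075;.046 .057 0 .077;0 0 0 0;0 0 0 0'; python3 -c "
from h import *
st()"
```

```text
t: 45.75
tool_pos: [0.4536, -0.0858, 0.2021]
tool_rot: [-2.46, -1.95, 0.001]
contact_force: [0.7, 0.3, 0.3]
opening: 0.0383
grip_force: 0.0
t: 46.17
tool_pos: [0.5706, 0.0478, 0.2223]
tool_rot: [1.781, 2.587, 0.002]
contact_force: [0.2, -0.2, 0.1]
opening: 0.0384
grip_force: 0.0
t: 46.58
tool_pos: [0.6388, 0.1291, 0.2208]
tool_rot: [-1.3, -2.858, 0.001]
contact_force: [-0.1, -0.3, -0.1]
opening: 0.0385
grip_force: 0.0
t 46.58 pos [0.6388 0.1291 0.2208] yaw of tool y 41.1 z [-0.002  0.    -1.   ] F [-0.1 -0.3 -0.1] M [0.05 0.03 0.03] open 0.0385 grip 0.0 q [ 0.09  0.12  1.56  0.    1.46 -0.63]
```

```bash
python3 -m crank '0 0 -.07 0;0 0 -.07 0;0 0 -.07 0;0 0 -.04 0;0 0 -.016 0'; python3 -m crank '0 0 0 0;0 0 0 0;0 0 0 0;0 0 0 0;0 0 0 0';python3 -m crank '0 0 0 0;0 0 0 0;0 0 0 0;0 0 0 0;0 0 0 0' 0 60; python3 -m crank '0 0 0 -.06;0 0 0 -.06;0 0 0 -.06;0 0 0 -.06;0 0 0 -.06'; python3 -m crank '0 0 0 -.06;0 0 0 -.06;0 0 0 -.06;0 0 0 -.055;0 0 0 -.03';python3 -m crank '0 0 0 -.02;0 0 0 -.02;0 0 0 0;0 0 0 0;0 0 0 0'; python3 -c "
from h import *
st()"
```

```text
t: 47.0
tool_pos: [0.6347, 0.1263, 0.0841]
tool_rot: [-1.303, -2.851, 0.006]
contact_force: [-0.1, 0.4, 0.5]
opening: 0.0383
grip_force: 0.0
t: 47.42
tool_pos: [0.6397, 0.1277, 0.0915]
tool_rot: [1.302, 2.856, 0.003]
contact_force: [0.1, -0.1, 0.2]
opening: 0.0384
grip_force: 0.0
t: 47.83
tool_pos: [0.6396, 0.1284, 0.0902]
tool_rot: [1.301, 2.857, 0.004]
contact_force: [3.8, 4.0, 1.6]
opening: 0.0103
grip_force: 61.5
t: 48.25
tool_pos: [0.6392, 0.1281, 0.0902]
tool_rot: [1.939, 2.471, 0.003]
contact_force: [1.6, 2.8, 2.6]
opening: 0.0108
grip_force: 61.7
t: 48.67
tool_pos: [0.6389, 0.1282, 0.0902]
tool_rot: [2.407, 2.019, 0.002]
contact_force: [1.3, 2.9, 3.7]
opening: 0.0107
grip_force: 61.8
t: 49.08
tool_pos: [0.6389, 0.1282, 0.0902]
tool_rot: [2.463, 1.95, 0.002]
contact_force: [2.0, 4.1, 4.9]
opening: 0.0107
grip_force: 66.4
t 49.08 pos [0.6389 0.1282 0.0902] yaw of tool y -13.3 z [ 0.001  0.    -1.   ] F [2.  4.1 4.9] M [ 0.56 -0.06  1.15] open 0.0107 grip 66.4 q [0.08 0.23 1.66 0.   1.25 0.32]
```

All four are at the stop. Now rising, moving towards the isolator and checking the tray and knobs before switching on.

```bash
python3 -m crank '0 0 0 0;0 0 0 0;0 0 .07 0;0 0 .08 0;0 0 .08 0' 60; python3 -m crank '-.043 .052 .03 0;-.043 .052 .02 0;-.043 .052 0 0;-.043 .052 0 0;-.043 .052 0 0'; python3 -m crank '-.043 .052 0 0;-.043 .052 0 0;-.04 .05 0 .026;0 0 0 0;0 0 0 0'; python3 -c "
from h import *
st(); snap('top','t3'); snap('wrist','w13')
for s in ('t3','w13'):
  f=np.load('pics/%s.npz'%s); fx,fy,cx,cy=f['K'];E=f['E'];d=f['d'];v,u=np.mgrid[:420,:560]
  C=np.stack([(u-cx)/fx*d,(v-cy)/fy*d,d],-1).reshape(-1,3);P=(C-E[:3,3])@E[:3,:3]
  for n,x,y in [('fl',.443,.117),('fr',.454,-.087),('bl',.638,.127),('br',.6485,-.078),('iso',.4685,.336)]:
    m=(d.ravel()>.05)&(P[:,2]>(.1 if n!='iso' else .09))&(P[:,2]<.12)&(np.hypot(P[:,0]-x,P[:,1]-y)<.035)
    if m.sum()>10: print(s,n,m.sum(),cv2.minAreaRect(P[m][:,:2].astype(np.float32)*1000))
save('t3','c3',(215,160,425,290),3.8)
"
```

```text
t: 49.5
tool_pos: [0.6365, 0.1268, 0.2024]
tool_rot: [-2.465, -1.943, 0.009]
contact_force: [0.7, -0.5, 0.9]
opening: 0.0512
grip_force: 0.0
t: 49.92
tool_pos: [0.5294, 0.2578, 0.2283]
tool_rot: [-2.468, -1.944, 0.003]
contact_force: [0.7, 0.7, -0.8]
opening: 0.0511
grip_force: 0.0
t: 50.33
tool_pos: [0.4666, 0.3349, 0.228]
tool_rot: [2.424, 1.998, -0.004]
contact_force: [0.4, -0.3, 0.8]
opening: 0.0512
grip_force: 0.0
t 50.33 pos [0.4666 0.3349 0.228 ] yaw of tool y -11.0 z [-0.002 -0.002 -1.   ] F [ 0.4 -0.3  0.8] M [-0.02 -0.    0.01] open 0.0512 grip 0.0 q [ 0.49 -0.06  1.73 -0.    1.47  0.69]
t3 fl 67 ((444.7181701660156, 119.52937316894531), (40.64910888671875, 11.84797477722168), 79.88742065429688)
t3 fr 68 ((455.1512451171875, -85.15059661865234), (41.6909294128418, 11.970956802368164), 78.43157196044922)
t3 bl 69 ((640.4718017578125, 129.67575073242188), (41.14511489868164, 12.895302772521973), 78.8016128540039)
t3 br 70 ((651.0719604492188, -74.86573028564453), (40.50518798828125, 14.106040000915527), 80.79205322265625)
t3 iso 70 ((468.4470520019531, 328.5643615722656), (40.22504806518555, 13.652566909790039), 79.26252746582031)
w13 iso 1229 ((468.7750244140625, 337.1589660644531), (59.13966369628906, 13.26821231842041), 78.74163818359375)
```

View pics/c3.png

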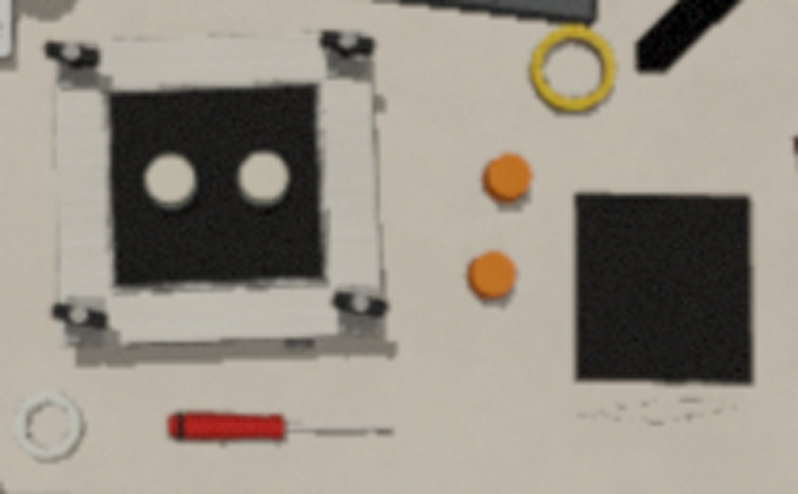

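Both jars stand in the tray at (170,181) and (263,178), the mat is empty, and all four wings are at about 80°, the stop. Turning the isolator back on.

```bash
python3 -m crank '.002 .002 -.07 0;0 0 -.07 0;0 0 -.07 0;0 0 -.05 0;0 0 -.03 0'; python3 -m crank '0 0 0 0;0 0 0 0;0 0 0 0;0 0 0 0;0 0 0 0';python3 -m crank '0 0 -.012 0;0 0 0 0;0 0 0 0;0 0 0 0;0 0 0 0'; python3 -m crank '0 0 0 0;0 0 0 0;0 0 0 0;0 0 0 0;0 0 0 0' 0 60; python3 -c "
from h import *
st()"
```

```text
t: 50.85
tool_pos: [0.4676, 0.3328, 0.0795]
tool_rot: [-2.428, -1.992, 0.011]
contact_force: [-0.8, 0.2, -0.0]
opening: 0.051
grip_force: 0.0
t: 51.27
tool_pos: [0.4703, 0.3361, 0.0862]
tool_rot: [2.426, 1.995, 0.005]
contact_force: [-0.3, -0.0, 0.2]
opening: 0.0511
grip_force: 0.0
t: 51.68
tool_pos: [0.4689, 0.3357, 0.0782]
tool_rot: [-2.426, -1.996, -0.0]
contact_force: [0.4, 0.9, -0.5]
opening: 0.0511
grip_force: 0.0
t: 52.1
tool_pos: [0.4688, 0.3357, 0.0784]
tool_rot: [-2.426, -1.996, 0.0]
contact_force: [-1.8, -0.3, 1.7]
opening: 0.0129
grip_force: 59.5
t 52.1 pos [0.4688 0.3357 0.0784] yaw of tool y -11.1 z [-0.  0. -1.] F [-1.8 -0.3  1.7] M [-0.03  0.28 -0.1 ] open 0.0129 grip 59.5 q [0.49 0.08 1.85 0.   1.21 0.69]
```

```bash
python3 -m crank '0 0 0 -.068;0 0 0 -.068;0 0 0 -.068;0 0 0 -.068;0 0 0 -.068'|tail -2; python3 -m crank '0 0 0 -.068;0 0 0 -.068;0 0 0 -.068;0 0 0 -.068;0 0 0 -.068'|tail -2;python3 -m crank '0 0 0 -.068;0 0 0 -.068;0 0 0 -.068;0 0 0 -.068;0 0 0 -.058';  python3 -c "
from h import *
st()"; python3 -m crank '0 0 0 0;0 0 0 0;0 0 .04 0;0 0 .08 0;0 0 .08 0' 60; python3 -m crank '0 -.02 .08 0;-.02 -.04 .06 0;-.02 -.02 0 0;0 0 0 0;0 0 0 0'; python3 -c "
from h import *
st(); snap('wrist','w14'); snap('top','t4')
for s in ('t4','w14'):
  f=np.load('pics/%s.npz'%s); fx,fy,cx,cy=f['K'];E=f['E'];d=f['d'];v,u=np.mgrid[:420,:560]
  C=np.stack([(u-cx)/fx*d,(v-cy)/fy*d,d],-1).reshape(-1,3);P=(C-E[:3,3])@E[:3,:3]
  for n,x,y in [('fl',.443,.117),('fr',.454,-.087),('bl',.638,.127),('br',.6485,-.078),('iso',.4685,.336)]:
    m=(d.ravel()>.05)&(P[:,2]>(.1 if n!='iso' else .09))&(P[:,2]<.12)&(np.hypot(P[:,0]-x,P[:,1]-y)<.04)
    if m.sum()>10: print(s,n,m.sum(),cv2.minAreaRect(P[m][:,:2].astype(np.float32)*1000))
save('t4','c4',(120,150,420,290),2.6)"
```

```text
opening: 0.0131
grip_force: 59.7
opening: 0.013
grip_force: 59.7
t: 53.35
tool_pos: [0.4674, 0.3378, 0.0784]
tool_rot: [-3.12, 0.336, 0.005]
contact_force: [-5.6, 6.9, 2.4]
opening: 0.0129
grip_force: 59.8
t 53.35 pos [0.4674 0.3378 0.0784] yaw of tool y -102.3 z [-0.003  0.004 -1.   ] F [-5.6  6.9  2.4] M [1.1  0.95 0.52] open 0.0129 grip 59.8 q [0.49 0.08 1.85 0.01 1.21 2.28]
t: 53.77
tool_pos: [0.4677, 0.3345, 0.1768]
tool_rot: [3.121, -0.327, -0.006]
contact_force: [1.8, 0.9, 0.5]
opening: 0.051
grip_force: 0.0
t: 54.18
tool_pos: [0.449, 0.2952, 0.2482]
tool_rot: [-3.124, 0.329, -0.001]
contact_force: [-0.7, 0.3, -0.9]
opening: 0.0512
grip_force: 0.0
t 54.18 pos [0.449  0.2952 0.2482] yaw of tool y -102.0 z [ 0.001  0.    -1.   ] F [-0.7  0.3 -0.9] M [0.07 0.02 0.04] open 0.0512 grip 0.0 q [ 0.44 -0.17  1.8  -0.    1.51  2.22]
t4 fl 66 ((444.8351745605469, 119.71258544921875), (40.17162322998047, 11.856837272644043), 79.422607421875)
t4 fr 66 ((455.60211181640625, -85.28482055664062), (41.91911315917969, 12.026086807250977), 79.8346176147461)
t4 bl 69 ((639.9016723632812, 129.93023681640625), (40.93282699584961, 13.190919876098633), 78.28355407714844)
t4 br 72 ((651.0121459960938, -75.30412292480469), (41.32612609863281, 13.470932960510254), 78.53842163085938)
w14 fl 917 ((443.3807067871094, 118.90774536132812), (41.99424743652344, 12.32967758178711), 79.6159896850586)
w14 iso 1215 ((469.5816345214844, 336.56689453125), (14.33776569366455, 58.88785171508789), 78.13902282714844)
```

View pics/c4.png

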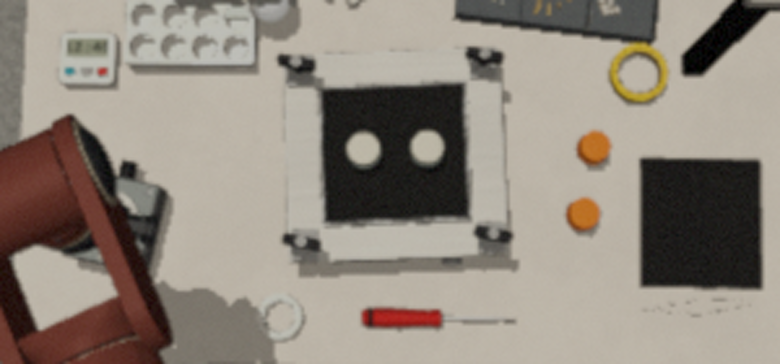

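The jars stand in the tray at (363,149) and (427,147), the knobs are tight, and the isolator bar is back in its on orientation (thickness at 78°). The robot is clear, so I'm handing in.

```bash
python3 -c "
from station import ctrl
print(ctrl.finish_job())"
```

```text
the job is handed in; nothing more can be done
None
```

The job is done and handed in: I turned the isolator off first, stood both jars upright in the tray, tightened all four knobs crosswise in two rounds (half-way, then to the stop), and then turned the isolator back on.

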